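# Fetch the dropper bottles from the tilt-out bins

## Task

Tilt out the clear bins of the small dark steel cabinet that hold dropper bottles, lift out every bottle and stand it upright in the grey bottle carrier, one to a compartment, and leave both bins tilted fully shut. The bottles are thin: grip them lightly and set them down softly, ease the bins open and shut without slamming, and leave the timer and syringe where they are.

Things in the scene. Friction and masses are not known exactly. Their poses are not given: they have to be found in the camera images.
- bin_cabinet: Low dark steel housing, 352 mm wide (y), 56 mm deep (x), 96 mm high, fixed to the bench, with two clear tilt-out bins side by side in its open front. Origin: on the bench at the middle of its front edge; x points to its back, y to its left as the robot sees it, z up. Bin middles at y = +88 mm (left) and -88 mm (right), pivot lines at x = 0, z = 8 mm
- bin_left (a joint): Tilt of the left bin about the pivot line along the foot of its front panel, rad: 0 = shut (front upright), grows as its top tips towards the robot, stop at 0.45. Light (1 to 2 N at the bar); friction holds it where it is left. Must never turn faster than 3 rad/s. As it tilts, bottles lean with it on the front panel and their caps come out from under the roof, which starts 12 mm behind the cabinet's front edge
- bin_right (a joint): Tilt of the right bin about the pivot line along the foot of its front panel, rad: 0 = shut (front upright), grows as its top tips towards the robot, stop at 0.45. Light (1 to 2 N at the bar); friction holds it where it is left. Must never turn faster than 3 rad/s. As it tilts, bottles lean with it on the front panel and their caps come out from under the roof, which starts 12 mm behind the cabinet's front edge
- left_bar (a point): Middle of the left bin's (farther to +y) pull bar: round, black, 10 mm thick, 72 mm long, level along the front, 49 mm in front of the pivot line and 90 mm above it when shut. Axes as the cabinet's when shut, tilting with the bin. Can be pinched from above, one finger between bar and panel (44 mm free), and led along its arc about the pivot line
- right_bar (a point): Middle of the right bin's (farther to -y) pull bar: round, black, 10 mm thick, 72 mm long, level along the front, 49 mm in front of the pivot line and 90 mm above it when shut. Axes as the cabinet's when shut, tilting with the bin. Can be pinched from above, one finger between bar and panel (44 mm free), and led along its arc about the pivot line
- left_pivot (a point): Middle of the left bin's pivot line; axes as the cabinet's when shut, tilting with the bin. The bin is 168 mm wide; front panel 4 mm thick, 78 mm high above this line, floor 4 mm thick, back wall 40 mm and side walls 26 mm high; inside 160 mm wide, 38 mm deep. Up to two bottles stand in it, about 32 mm left and right of this point and 23 mm behind it; it may be empty
- right_pivot (a point): Middle of the right bin's pivot line; axes as the cabinet's when shut, tilting with the bin. The bin is 168 mm wide; front panel 4 mm thick, 78 mm high above this line, floor 4 mm thick, back wall 40 mm and side walls 26 mm high; inside 160 mm wide, 38 mm deep. Up to two bottles stand in it, about 32 mm left and right of this point and 23 mm behind it; it may be empty
- carrier: Grey plastic bottle carrier, 120 mm square, 30 mm high, 0.6 kg, loose on the bench; it may get knocked aside during the job, which can leave a bottle in it leaning. Origin: centre of its underside, z up. Four open square compartments, 40 mm inside, with their centres at x, y = +-33 mm and floors 4 mm above the origin; one bottle fits loosely in each, its cap well above the 3 mm walls
- bottle_1: Thin plastic dropper bottle, 34 mm across, 62 mm tall, 45 g; cap 26 mm across from 45 to 62 mm up. Origin: centre of underside; z up through the cap. May be absent (None). Starts in a bin. Never squeeze it with over 100 N (both fingers' forces added: 50 N a finger), nor hit or press it on the carrier with over 40 N
- bottle_2: Thin plastic dropper bottle, 34 mm across, 62 mm tall, 45 g; cap 26 mm across from 45 to 62 mm up. Origin: centre of underside; z up through the cap. May be absent (None). Starts in a bin. Never squeeze it with over 100 N (both fingers' forces added: 50 N a finger), nor hit or press it on the carrier with over 40 N
- bottle_3: Thin plastic dropper bottle, 34 mm across, 62 mm tall, 45 g; cap 26 mm across from 45 to 62 mm up. Origin: centre of underside; z up through the cap. May be absent (None). Starts in a bin. Never squeeze it with over 100 N (both fingers' forces added: 50 N a finger), nor hit or press it on the carrier with over 40 N
- bottle_4: Thin plastic dropper bottle, 34 mm across, 62 mm tall, 45 g; cap 26 mm across from 45 to 62 mm up. Origin: centre of underside; z up through the cap. May be absent (None). Starts in a bin. Never squeeze it with over 100 N (both fingers' forces added: 50 N a finger), nor hit or press it on the carrier with over 40 N
- timer: bystander: small white timer lying on its back, 62x66x20 mm; origin at the centre of its underside. It must stay within 30 mm of where it began
- syringe: bystander: empty syringe lying flat, 104x25x15 mm; origin at the centre of its underside. It must stay within 30 mm of where it began
There are look-alikes about, which are no part of the job. There is more than one size of the carrier; the job needs the largest.

How it is judged:
On the way:
1. a bin has been tilted out far enough to reach in (value of joint any of bin_left, bin_right above 0.3 rad), for 0.2 s.
At the end, for the whole second after the job is handed in: Every bottle present stands upright (within 0.12 rad) and still in a compartment of the carrier, on its floor; the carrier lies flat on the bench; both bins are shut (below 0.05 rad) (x of bottle_1 in the frame of carrier between -0.045 and 0.045 m and y of bottle_1 in the frame of carrier between -0.045 and 0.045 m and z of bottle_1 in the frame of carrier between -0.002 and 0.01 m and angle between each of bottle_1, bottle_2, bottle_3, bottle_4's own z axis and vertical below 0.12 rad and linear speed of each of bottle_1, bottle_2, bottle_3, bottle_4 below 0.02 m/s and x of bottle_2 in the frame of carrier between -0.045 and 0.045 m and y of bottle_2 in the frame of carrier between -0.045 and 0.045 m and z of bottle_2 in the frame of carrier between -0.002 and 0.01 m and x of bottle_3 in the frame of carrier between -0.045 and 0.045 m and y of bottle_3 in the frame of carrier between -0.045 and 0.045 m and z of bottle_3 in the frame of carrier between -0.002 and 0.01 m and x of bottle_4 in the frame of carrier between -0.045 and 0.045 m and y of bottle_4 in the frame of carrier between -0.045 and 0.045 m and z of bottle_4 in the frame of carrier between -0.002 and 0.01 m and value of joint each of bin_left, bin_right below 0.05 rad and angle between carrier's own z axis and vertical below 0.05 rad and height (world z) of carrier below 0.01 m); the robot touches nothing.
It fails at once if a bottle is squeezed with more than 100 N, both fingers together (contact force between the fingers and bottle_1 above 100 N or contact force between the fingers and bottle_2 above 100 N or contact force between the fingers and bottle_3 above 100 N or contact force between the fingers and bottle_4 above 100 N).
It fails at once if a bottle hits or is pressed onto the carrier with more than 40 N (contact force between any of bottle_1, bottle_2, bottle_3, bottle_4 and carrier above 40 N).
It fails at once if a bin is slammed (turns faster than 3 rad/s) (velocity of joint any of bin_left, bin_right above 3 rad/s or velocity of joint any of bin_left, bin_right below -3 rad/s).
It fails at once if the timer or syringe is moved by more than 30 mm (distance of any of timer, syringe from where it was at the start of the episode above 0.03 m).
Of bottle_1, bottle_2, bottle_3, bottle_4 only 3 to 4 are there at a start; the rules pass over those that are not, and their reading is None.
At some moment in a run one of carrier may be knocked a few centimetres aside while the robot is not near it.
It also fails if it takes over 210 s, if anything falls off the work surface, if the arm or the gripper's body presses on something with over 40 N, if the wrist force passes 120 N, or if a joint passes its speed limit or range.

## Robot

A 7-joint arm with a two-finger parallel gripper is mounted at the origin on a cart in front of the work surface, level with it; the furniture and walls round the work are solid. World frame = base frame: x ahead of the robot, y to its left, z up, the work surface at z = 0. Lengths are in m, angles in rad, forces in N, time in s.
With the tool pointing down it reaches from about 0.425 to 0.925 m from the base axis. Payload 6.8 kg.
Tool frame: the origin (TCP) lies at the very end of the fingers, on their centre line; the grasp point (between the pads) lies 19 mm behind it (bot.grasp_offset is the distance from the TCP to the grasp point, in m); y points along the fingers, z is the direction in which the jaws open and shut, and the axes are right-handed (so a half turn about y gives the same grasp; the last joint's range is limited). The gripper opens to 85 mm and grips with 20 to 120 N. Pads are 22 mm wide; open, the fingers measure 114 mm over their backs; the gripper's body (76 mm by 85 mm) begins 54 mm behind the grasp point. The pads swing forward as they close: fully open they stand 13 mm farther back than shut.
Start: joints at [1.015, 0.477, 0.022, 1.555, -0.011, 1.109, -0.083], TCP at [0.292, -0.608, 0.204] pointing down, gripper open.
Joint ranges: [-2.96, 2.96], [-0.34, 2.1], [-1.41, 1.46], [0.24, 2.44], [-1.37, 4.51], [0.17, 1.92], [-2.96, 2.96]. Speed limits (rad/s): [2.39, 2.39, 3.14, 3.14, 3.14, 3.14, 3.14].

## Interface

Orientations are given as a unit quaternion [w, x, y, z].
In Python, from rig import bot, fingers, planner, monitor, cams gives the robot as it stands. Calls block until the motion is done:
- bot.move_ptp(position, orientation): joint-space move of the TCP to a pose.
- bot.move_linear(position, vel=0.15, ori=None): straight line of the TCP; ori=None keeps the orientation; vel is the mean speed in m/s.
- bot.move_j(angles): joint-space move.
- fingers.set_gripper(opening, f_grip=None): finger opening in m; f_grip is the grip in N (None keeps the last); returns when the fingers have stopped.
- bot.hold(seconds).
- planner.inverse_kinematics(position, orientation): joint angles nearest the present ones, or None.
- monitor.sense(): the state.
- cams.camera(name): name is "side" or "top"; returns the picture (480x640x3 uint8, red, green, blue); there is no depth.
- cams.camera_params(name): a dict with "intrinsics" (3x3 intrinsics, pixels), "pose" (4x4, takes a point from camera to world coordinates). Camera axes: x right, y down, z forward; pixel columns grow to the right and rows downward; lengths in m; the calibration is good to about 2 mm. A picture is of the moment at which its call begins. camera_params takes no time and is no camera call.
A pose or a line that the arm cannot do raises bot.PlanningError and nothing moves.
- bot.job_done(): hands the job in, once; it reports no verdict.
Trained networks look in the newest picture that a camera, given by its name, has taken for a name from the list of things; names that differ only in an ending like _2 or _b are one class to them, and where a whole thing is asked for, a point or a joint stands for the part that bears it (a point fixed in the world has none). Each returns a list of dicts, best first, with "confidence" (0 to 1); they miss things now and then, are a little off and sometimes report something else, mostly with a low value. They report only what shows in the picture. A call takes as long as a camera call. They do not tell look-alikes from the thing itself.
- cams.outline_of(camera, query): "mask" (480x640 bool, what is visible of it) and "bbox" ([centre column, centre row, width, height] as shares, 0 to 1, of the picture: columns of its width, rows of its height, round what is visible of it).
- cams.place_of(camera, query): "at" ([row, column] as shares, 0 to 1, of the picture: columns of its width, rows of its height: a listed point, or the origin of a listed thing).
The state is a dict: "clock": time; "joint_pos": joint angles; "dq": joint speeds; "joint_torque": joint torques, N m; "eef_pos": TCP position; "ee_rot": TCP orientation; "force": force on the tool from outside, world axes, zero at the start; "wrist_torque": the same for the moment, N m; "finger_gap": finger opening in m.
Only numpy, scipy, OpenCV 4.12 (cv2) and the standard library are available. Lean on these libraries where they do the work, as an engineer would, in place of code of your own. Each camera call takes 0.05 s, during which the arm holds its last target.

## Working session

There is one attempt and no reset: what is moved stays moved. The work goes in short steps, each a Python script; the robot and the scene stay as the last script left them, time stands still between calls to the robot, and variables do not carry over. Pictures are saved under pics/ and viewed, and the job is handed in when it is done.

```bash
ls; mkdir -p pics; python3 - <<'E'
from rig import bot, fingers, planner, monitor, cams
import cv2
for n in ["side","top"]:
    im=cams.camera(n); cv2.imwrite(f"pics/{n}0.png",im[:,:,::-1])
    p=cams.camera_params(n); print(n,p["intrinsics"],p["pose"])
print(monitor.sense()); print(bot.grasp_offset)
E
```

```text
pics
side [[574.8723295    0.         323.43455684]
 [  0.         574.8723295  237.12414006]
 [  0.           0.           1.        ]] [[ 0.95128093 -0.15211889  0.2681873   0.10947341]
 [-0.30745248 -0.4025976   0.8621996  -1.37945979]
 [-0.02318528 -0.90264889 -0.42975275  0.72509388]
 [ 0.          0.          0.          1.        ]]
top [[495.19047512   0.         317.42468407]
 [  0.         495.19047512 234.92766305]
 [  0.           0.           1.        ]] [[-0.002437   -0.99216483  0.12491199  0.33840448]
 [-0.99999174  0.00282417  0.00292259 -0.0982384 ]
 [-0.00325246 -0.12490384 -0.99216352  1.41712752]
 [ 0.          0.          0.          1.        ]]
{'clock': 0.1, 'joint_pos': array([ 1.0149234 ,  0.47773023,  0.02230812,  1.55630774, -0.01151271,
        1.10927148, -0.08313164]), 'dq': array([ 0.00100131, -0.00357228,  0.00082813, -0.00240887, -0.00104607,
        0.000926  , -0.00148733]), 'joint_torque': array([ 5.37100175e-03, -5.97758746e+01,  1.61434550e+00, -2.81950629e+01,
        1.29489176e-02,  4.98755457e-03, -4.49666902e-05]), 'eef_pos': array([ 0.29202381, -0.60795491,  0.20343264]), 'ee_rot': array([ 0.15684221, -0.157152  ,  0.68999769, -0.68891724]), 'force': array([ 0.13950821, -0.27153775,  0.04602358]), 'wrist_torque': array([-0.04817669, -0.00319592, -0.03653994]), 'finger_gap': 0.08527277448846306}
0.0187
```

View pics/side0.png

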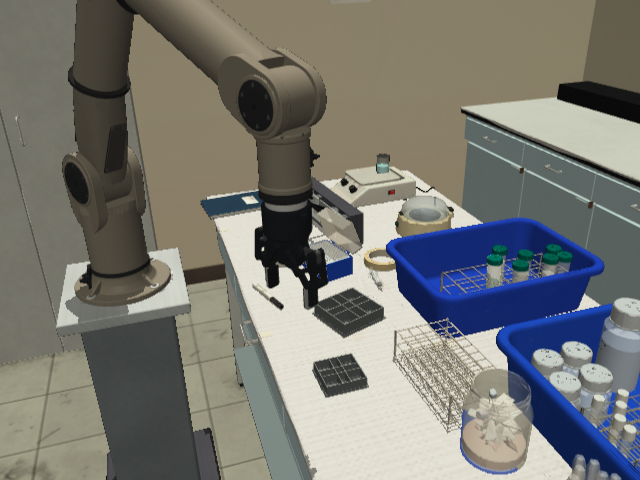

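View pics/top0.png

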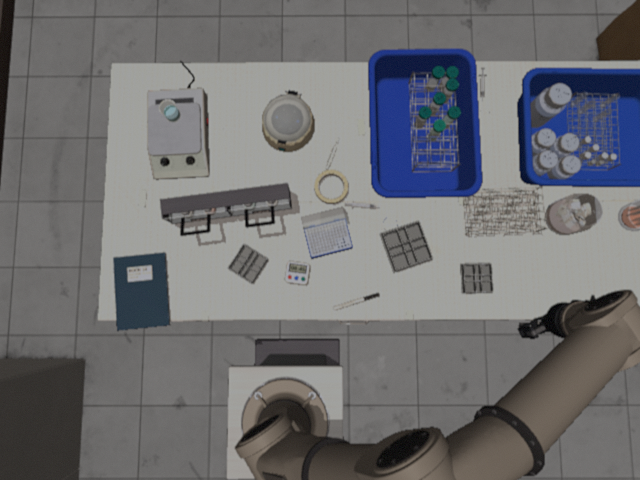

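The top picture shows the cabinet at around (230,203), its bars at (195,230) and (260,220), and the largest carrier at around (406,246). There are smaller look-alikes at (248,263) and (476,278). The timer is at (297,272) and the syringe near (362,205).

```bash
cat > h.py <<'E'
from rig import bot, fingers, planner, monitor, cams
import cv2, numpy as np
from scipy.spatial.transform import Rotation as R
P={n:cams.camera_params(n) for n in ["side","top"]}
def unproj(n,u,v,z):
    K=P[n]["intrinsics"];T=P[n]["pose"]
    d=T[:3,:3]@np.linalg.solve(K,[u,v,1.]);o=T[:3,3]
    return o+d*(z-o[2])/d[2]
def proj(n,X):
    K=P[n]["intrinsics"];T=P[n]["pose"]
    X=np.atleast_2d(X);c=(X-T[:3,3])@T[:3,:3]
    p=c@K.T;return p[:,:2]/p[:,2:]
def tri(uv1,uv2):  # side, top
    M=[]
    for n in ["side","top"]:
        T=np.linalg.inv(P[n]["pose"]);M.append(P[n]["intrinsics"]@T[:3])
    X=cv2.triangulatePoints(M[0],M[1],np.array(uv1,float).reshape(2,1),np.array(uv2,float).reshape(2,1))
    return (X[:3]/X[3]).ravel()
def snap(n,name,box=None,s=1):
    im=cams.camera(n)
    o=im
    if box: o=im[box[1]:box[3],box[0]:box[2]]
    o=cv2.resize(o,None,fx=s,fy=s,interpolation=cv2.INTER_CUBIC)
    cv2.imwrite(f"pics/{name}.png",o[:,:,::-1]);return im
def quat(jaw_yaw, lean=0.0):
    """tool down; jaw (z) axis horizontal at world yaw; lean: finger tips tilt"""
    z=np.array([np.cos(jaw_yaw),np.sin(jaw_yaw),0]);y=np.array([0,0,-1.]);x=np.cross(y,z)
    q=R.from_matrix(np.c_[x,y,z]).as_quat();return np.r_[q[3],q[:3]]
E
python3 - <<'E'
from h import *
s=monitor.sense(); q=s['ee_rot'];print(R.from_quat([*q[1:],q[0]]).as_matrix().round(3))
for n in ["top","side"]:
    snap(n,n+"x")
    for q in ["bin_cabinet","left_bar","right_bar","left_pivot","right_pivot","carrier","timer","syringe","bottle_1"]:
        for d in cams.place_of(n,q)[:4]:
            v,u=d["at"][0]*480,d["at"][1]*640
            print(n,q,round(d["confidence"],2),(round(u,1),round(v,1)),unproj(n,u,v,0.098 if 'bar' in q else 0.008 if 'piv' in q else 0.03 if q[:3]=='bot' else 0).round(3))
E
```

```text
[[-0.901 -0.001  0.433]
 [-0.433  0.001 -0.901]
 [ 0.    -1.    -0.002]]
top bin_cabinet 0.85 (231.1, 213.1) [0.581 0.156 0.   ]
top left_bar 0.65 (190.1, 227.9) [0.525 0.248 0.098]
top right_bar 0.85 (260.2, 221.2) [0.542 0.06  0.098]
top right_bar 0.54 (404.5, 246.1) [ 0.474 -0.327  0.098]
top left_pivot 0.56 (203.8, 220.6) [0.558 0.233 0.008]
top right_pivot 0.57 (262.2, 211.6) [0.584 0.065 0.008]
top carrier 0.87 (406.1, 244.7) [ 0.488 -0.349  0.   ]
top carrier 0.64 (244.1, 261.9) [0.44  0.116 0.   ]
top carrier 0.56 (476.2, 277.8) [ 0.392 -0.546  0.   ]
top carrier 0.43 (252.2, 205.3) [0.604 0.095 0.   ]
top timer 0.61 (299.4, 275.0) [ 0.402 -0.042  0.   ]
top timer 0.18 (259.0, 213.3) [0.581 0.075 0.   ]
top timer 0.16 (405.9, 248.5) [ 0.477 -0.348  0.   ]
top syringe 0.45 (363.6, 205.2) [ 0.603 -0.228  0.   ]
top bottle_1 0.47 (188.0, 214.4) [0.573 0.273 0.03 ]
top bottle_1 0.44 (252.0, 206.0) [0.596 0.092 0.03 ]
top bottle_1 0.44 (270.5, 203.0) [0.605 0.039 0.03 ]
top bottle_1 0.36 (210.7, 208.2) [0.591 0.209 0.03 ]
side bin_cabinet 0.91 (319.3, 227.8) [0.57  0.142 0.   ]
side right_bar 0.45 (314.3, 207.6) [0.537 0.074 0.098]
side left_pivot 0.66 (307.4, 211.4) [0.568 0.26  0.008]
side carrier 0.9 (339.7, 377.8) [ 0.397 -0.539  0.   ]
side carrier 0.76 (351.6, 318.2) [ 0.491 -0.353  0.   ]
side timer 0.42 (283.1, 262.2) [ 0.412 -0.036  0.   ]
side syringe 0.66 (280.1, 263.0) [ 0.403 -0.038  0.   ]
side syringe 0.5 (375.4, 281.6) [ 0.604 -0.219  0.   ]
```

```bash
python3 - <<'E'
from h import *
im=snap("top","topc",(140,160,460,310),2.5)
im=snap("side","sidec",(190,140,430,320),3.3)
E
```

```text
(no output)
```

View pics/topc.png

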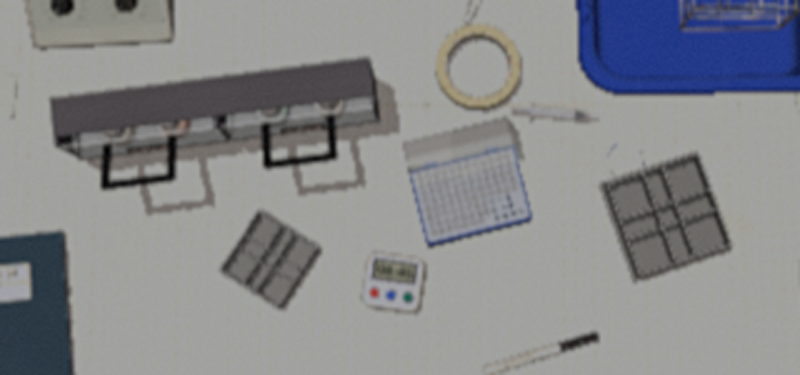

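View pics/sidec.png

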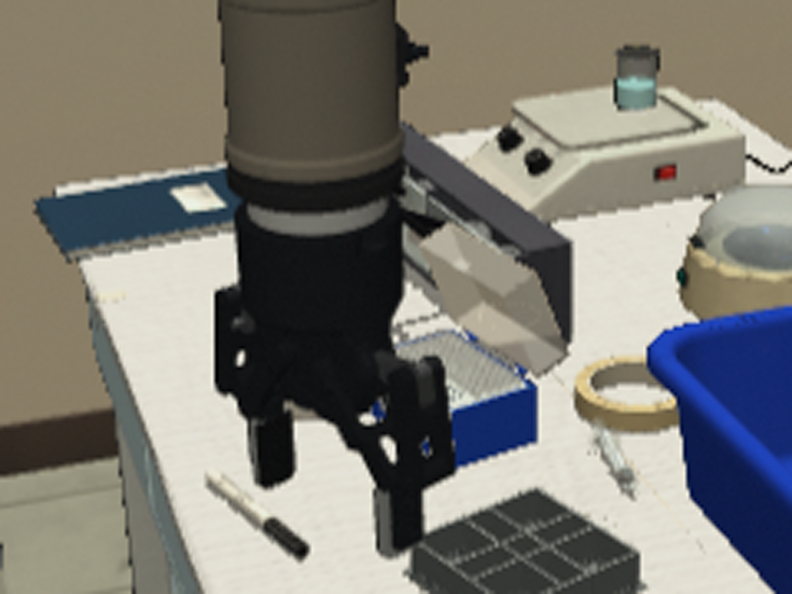

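The top picture shows four caps, at crop (118,132), (176,127), (272,112) and (330,106), so probably four bottles. The arm hides the cabinet from the side camera, so I'll move it aside.

```bash
python3 - <<'E'
from h import *
for yaw in (0.125,):
  for p in [(0.3,0.6,0.4),(0.35,0.5,0.35)]:
    print(planner.inverse_kinematics(p,quat(np.pi/2+0.5)),planner.inverse_kinematics(p,quat(-1.0)))
bot.move_ptp([0.3,0.55,0.4],quat(-1.0+2.0))
print(monitor.sense()['clock'],monitor.sense()['joint_pos'].round(2))
snap("side","s2",(220,130,420,340),3.5); snap("top","t2",(140,160,460,310),2.5)
E
```

```text
[-0.52365895  0.60300073 -1.18581149  1.22512375  0.55535029  1.6495708
  0.48233302] [-1.07779564  0.38008294 -0.18146089  1.26876891  0.0671782   1.49857292
 -2.25141485]
[-0.26202275  0.50469811 -1.18154371  1.4667161   0.46593498  1.47909683
  0.63018163] [-0.92168882  0.28220607 -0.18151587  1.51052447  0.05150347  1.3535412
 -2.10728322]
5.2667 [-0.41  0.51 -1.18  1.34  0.47  1.59 -0.54]
```

View pics/s2.png

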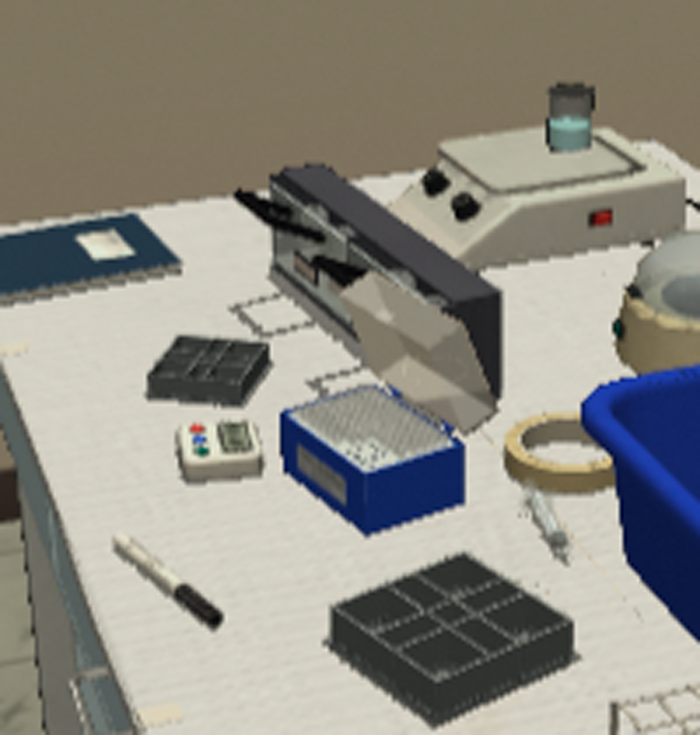

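View pics/t2.png

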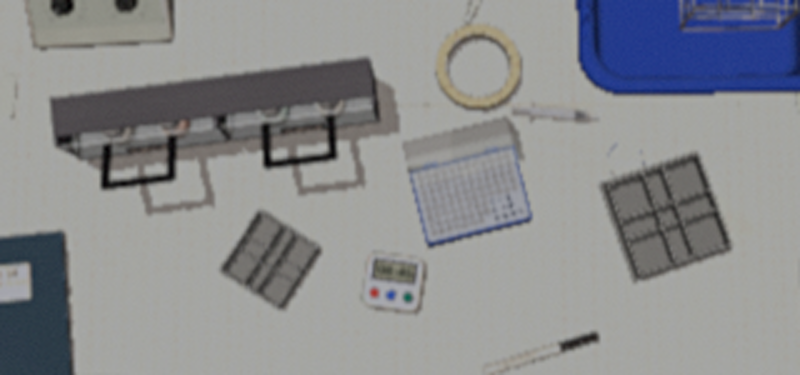

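The side picture shows the cabinet, with the open lid of the blue tip rack in front of its right end. The carrier is at crop (455,635). I'll fit the cabinet and carrier poses to the corners from both views.

```bash
cat >> h.py <<'E'
from scipy.optimize import least_squares
def T2(p,X):
    X=np.atleast_2d(X);c,s=np.cos(p[2]),np.sin(p[2])
    return np.c_[p[0]+c*X[:,0]-s*X[:,1],p[1]+s*X[:,0]+c*X[:,1],X[:,2]]
def binpt(p,side,th,x,y,z):
    """point in bin frame (pivot) -> world; side +1 left"""
    c,s=np.cos(th),np.sin(th)
    return T2(p,[x*c-z*s, side*.088+y, .008+x*s+z*c])[0]
E
python3 - <<'E'
from h import *
obs=[("top",(160.4,199.6),(.056,.176,.096)),("top",(162,214.8),(.012,.176,.096)),("top",(287.2,183.6),(.056,-.176,.096)),("top",(291.2,198),(.012,-.176,.096)),
("side",(362.9,213.4),(.056,-.176,.096)),("side",(312,177.4),(.056,.176,.096)),
("top",(195.2,234),(-.049,.088,.098)),("top",(260,224),(-.049,-.088,.098))]
def f(p): return np.concatenate([proj(n,T2(p,X))[0]-uv for n,uv,X in obs])
r=least_squares(f,[.58,.15,.12],loss='soft_l1');print(r.x,r.fun.reshape(-1,2).round(1) if r.fun.size==16 else 0)
print(f(r.x).reshape(-1,2).round(1))
# outlines of bars
for q in ["left_bar","right_bar","carrier","bin_cabinet"]:
    for n in ["top"]:
        cams.camera(n)
        for d in cams.outline_of(n,q)[:3]:
            m=d["mask"];v,u=np.nonzero(m);print(q,d["confidence"],len(u),u.mean(),v.mean(),u.min(),u.max(),v.min(),v.max())
E
```

```text
[0.57080492 0.15176925 0.12774724] [[-0.5 -0.5]
 [-0.7  0.2]
 [ 1.2 -1. ]
 [-0.8  0.3]
 [-0.3  0.9]
 [-1.3 -0.5]
 [ 0.5 -1.1]
 [ 0.7  0.4]]
[[-0.5 -0.5]
 [-0.7  0.2]
 [ 1.2 -1. ]
 [-0.8  0.3]
 [-0.3  0.9]
 [-1.3 -0.5]
 [ 0.5 -1.1]
 [ 0.7  0.4]]
left_bar 0.71 11 211.8181818181818 209.45454545454547 209 215 209 210
left_bar 0.57 738 196.53658536585365 218.86449864498644 165 229 207 235
right_bar 0.88 642 260.5623052959502 210.8177570093458 230 289 199 226
carrier 0.73 3549 226.29134967596505 204.63905325443787 160 291 183 234
carrier 0.64 975 476.5784615384615 277.51384615384615 460 493 262 293
carrier 0.58 1744 405.9449541284404 245.63761467889907 380 432 221 271
bin_cabinet 0.84 3624 225.84685430463577 204.93046357615893 160 291 182 235
bin_cabinet 0.33 781 259.8271446862996 210.62612035851473 229 290 199 226
```

```bash
python3 - <<'E'
from h import *
p=[0.57080492,0.15176925,0.12774724]
im=cams.camera("top");g=im.max(2)
for s in (1,-1):
    for y in (-.02,-.01,0,.01,.02):
        c=proj("top",binpt(p,s,0,-.049,y,.09)[None])[0]
        u=int(round(c[0])); v0=int(round(c[1])); col=255-g[v0-6:v0+7,u].astype(float)
        w=np.clip(col-150,0,None); print(s,y,c.round(1),(w*np.arange(v0-6,v0+7)).sum()/w.sum(),g[v0-6:v0+7,u])
o=cv2.resize(im[170:250,150:310],None,fx=5,fy=5,interpolation=cv2.INTER_CUBIC)[:,:,::-1].copy()
def dr(n,pts,col,off,f):
    q=(proj(n,np.array(pts))-off+.5)*f-.5
    for a,b in zip(q[:-1],q[1:]): cv2.line(o,tuple(a.round().astype(int).tolist()),tuple(b.round().astype(int).tolist()),col,1)
for z in (.096,):
    dr("top",T2(p,[(.012,.176,z),(.056,.176,z),(.056,-.176,z),(.012,-.176,z),(.012,.176,z)]),(0,255,0),(150,170),5)
for s in (1,-1): dr("top",[binpt(p,s,0,0,-.036,.09),binpt(p,s,0,-.049,-.036,.09),binpt(p,s,0,-.049,.036,.09),binpt(p,s,0,0,.036,.09)],(0,0,255),(150,170),5)
for s in (1,-1):
  for y in (.032,-.032):
    a=np.linspace(0,6.3,20); dr("top",[binpt(p,s,0,.023+.013*np.cos(t),y+.013*np.sin(t),.066) for t in a],(255,255,0),(150,170),5)
cv2.imwrite("pics/ov1.png",o)
E
```

```text
1 -0.02 [203.1 231.9] 231.03658536585365 [167 168 166 133  70  17  64 136 163 165 166 165 165]
1 -0.01 [199.4 232.4] 231.6778523489933 [149 168 169 150 104  44  33  90 137 146 138 131 124]
1 0 [195.7 232.9] 231.88785046728972 [115 118 115  94  48  14  50 106 129 127 131 145 158]
1 0.01 [192.  233.3] 232.67567567567568 [148 166 166 149 105  45  29  93 145 165 167 166 165]
1 0.02 [188.3 233.8] 233.01234567901236 [150 166 165 132  69  17  67 139 165 167 166 165 166]
-1 -0.02 [268.1 223.5] 222.77697841726618 [150 167 169 164 124  58  29  89 147 165 167 166 165]
-1 -0.01 [264.4 223.9] 223.19108280254778 [149 165 166 139  82  24  52 121 156 165 165 165 165]
-1 0 [260.7 224.4] 223.67605633802816 [148 166 166 153 111  47  33  93 146 168 166 162 163]
-1 0.01 [257.  224.9] 223.9295154185022 [118 118 115  92  46  15  44 101 125 128 127 131 147]
-1 0.02 [253.4 225.4] 224.69127516778522 [149 167 168 155 110  44  32  90 146 165 167 166 165]
```

View pics/ov1.png

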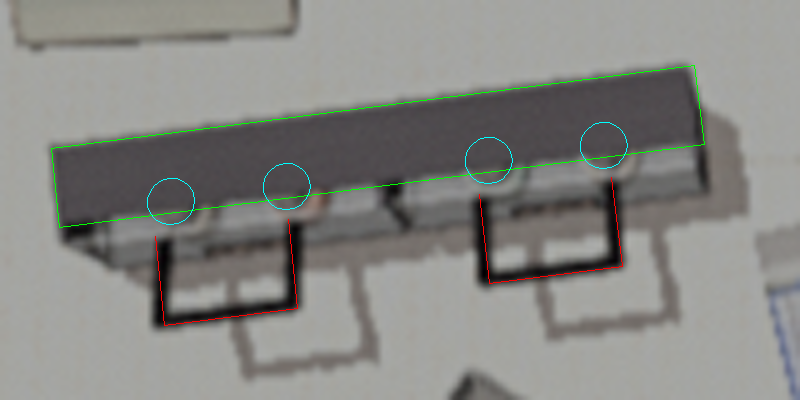

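The overlay fits. The bars sit about 0.8 px (2 mm) farther back than predicted, so I'll shift the fit to match. Four caps show. Next I'll check reachability.

```bash
cat >> h.py <<'E'
CAB=[0.5726,0.1522,0.128]
def qtool(jaw,down):
    z=np.array(jaw,float);y=np.array(down,float);x=np.cross(y,z)
    q=R.from_matrix(np.c_[x,y,z]).as_quat();return np.r_[q[3],q[:3]]
cy,sy=np.cos(CAB[2]),np.sin(CAB[2])
EX=np.array([cy,sy,0]);EY=np.array([-sy,cy,0])
def qbot(th,sg=1): # jaw along cabinet y, fingers along leaning bottle
    return qtool(sg*EY,np.sin(th)*EX+np.array([0,0,-np.cos(th)]))
def qbar(sg=1): return qtool(sg*EX,[0,0,-1])
E
python3 - <<'E'
from h import *
ik=planner.inverse_kinematics
f=lambda q: None if q is None else np.round(q,2)
for s in (1,-1):
    for sg in (1,-1):
        print("bar",s,sg,f(ik(binpt(CAB,s,0,-.049,0,.09-.019),qbar(sg))),f(ik(binpt(CAB,s,.43,-.049,0,.09)-[0,0,.019],qbar(sg))))
    for y in (.032,-.032):
        for sg in (1,-1):
          for th in (.43,.3):
            b=binpt(CAB,s,.43,.021,y,.051);q=qbot(th,sg);d=np.sin(th)*EX+np.array([0,0,-np.cos(th)])
            print("bot",s,y,sg,th,b.round(3),f(ik(b,q)),f(ik(b-.09*d,q)))
E
```

```text
bar 1 1 [ 0.14  0.62 -0.9   1.89  0.6   0.93 -0.92] [ 0.11  0.61 -0.87  1.98  0.62  0.84 -0.98]
bar 1 -1 [ 0.37  0.92 -1.36  1.88  0.97  1.23  1.95] [ 0.37  0.92 -1.35  1.97  1.01  1.17  1.87]
bot 1 0.032 1 0.43 [0.555 0.271 0.063] [ 0.07  0.61 -0.94  2.1   1.33  0.72 -0.08] [ 0.23  0.46 -1.15  2.12  1.1   0.78  0.09]
bot 1 0.032 1 0.3 [0.555 0.271 0.063] [ 0.13  0.66 -1.    2.    1.11  0.8   0.17] [ 0.27  0.54 -1.19  1.99  0.94  0.9   0.29]
bot 1 0.032 -1 0.43 [0.555 0.271 0.063] [-0.66  0.42 -0.03  2.15  0.87  0.31 -2.93] [-0.24  0.28 -0.55  2.14  0.81  0.55 -2.86]
bot 1 0.032 -1 0.3 [0.555 0.271 0.063] [-0.33  0.47 -0.38  2.03  0.69  0.51 -2.68] [-0.16  0.33 -0.6   2.02  0.58  0.67 -2.58]
bot 1 -0.032 1 0.43 [0.563 0.207 0.063] [ 0.22  0.58 -0.96  2.15  1.35  0.66 -0.01] [ 0.41  0.42 -1.18  2.17  1.08  0.7   0.21]
bot 1 -0.032 1 0.3 [0.563 0.207 0.063] [ 0.28  0.64 -1.03  2.05  1.12  0.76  0.26] [ 0.44  0.52 -1.23  2.04  0.92  0.85  0.41]
bot 1 -0.032 -1 0.43 [0.563 0.207 0.063] [-0.46  0.39 -0.12  2.19  0.96  0.27 -2.9 ] [-0.07  0.24 -0.59  2.19  0.78  0.48 -2.71]
bot 1 -0.032 -1
[... 635 characters left out ...]
 0.2  -2.67] [ 0.39  0.24 -0.8   2.22  0.72  0.41 -2.42]
bot -1 0.032 -1 0.3 [0.578 0.096 0.063] [ 0.1   0.43 -0.49  2.11  0.66  0.42 -2.34] [ 0.32  0.29 -0.73  2.1   0.48  0.58 -2.17]
bot -1 -0.032 1 0.43 [0.586 0.033 0.063] [ 0.61  0.55 -0.95  2.19  1.31  0.47  0.37] [ 0.98  0.52 -1.39  2.2   1.09  0.65  0.58]
bot -1 -0.032 1 0.3 [0.586 0.033 0.063] [ 0.68  0.65 -1.09  2.09  1.09  0.68  0.61] [ 0.85  0.49 -1.25  2.08  0.81  0.74  0.84]
bot -1 -0.032 -1 0.43 [0.586 0.033 0.063] [-0.68  0.44  0.62  2.27 -1.31  0.24 -0.36] [ 0.69  0.29 -0.97  2.21  0.72  0.41 -2.27]
bot -1 -0.032 -1 0.3 [0.586 0.033 0.063] [ 0.23  0.43 -0.48  2.11  0.58  0.39 -2.14] [ 0.52  0.3  -0.79  2.09  0.46  0.58 -2.02]
```

```bash
python3 - <<'E'
from h import *
for a,b in [((318.6,211.4),(302,217)),((328,207),(302,217)),((362,244.3),(346,208)),((355,252.5),(347,225))]:
    X=tri(a,b);print(X.round(3),proj("side",X),proj("top",X))
print(unproj("top",301,222,.0),unproj("top",301,222,.08))
E
```

```text
[ 0.527 -0.05   0.14 ] [[324.18042594 210.30885739]] [[300.29658848 224.41312782]]
[ 0.54  -0.053  0.149] [[329.34374961 206.75246073]] [[301.55092721 218.79968737]]
[ 0.583 -0.173  0.087] [[361.04490959 244.49707429]] [[346.32873348 206.83429251]]
[ 0.551 -0.18   0.071] [[350.19660401 253.34660974]] [[348.64828659 219.19081601]]
[ 0.55466478 -0.04661932  0.        ] [ 0.5424564  -0.04953333  0.08      ]
```

```bash
cat >> h.py <<'E'
def log(t=""):
    s=monitor.sense();print(t,"t",round(s['clock'],1),"p",s['eef_pos'].round(4),"F",s['force'].round(1),"gap",round(s['finger_gap'],4));return s
TIP=.016
def bar_approach(side,th):
    b=binpt(CAB,side,th,-.049,0,.09)
    fingers.set_gripper(.04,f_grip=25)
    bot.move_ptp(b+[0,0,.08],qbar()); bot.move_linear(b+[0,0,-TIP],vel=.1)
    log("at bar"); fingers.set_gripper(0.0,f_grip=25); return log("gripped")
def bar_swing(side,t0,t1,n=5,vel=.07):
    for th in np.linspace(t0,t1,n+1)[1:]:
        bot.move_linear(binpt(CAB,side,th,-.049,0,.09)+[0,0,-TIP],vel=vel)
    return log("swung")
def bar_leave():
    fingers.set_gripper(.04); p=monitor.sense()['eef_pos']; bot.move_linear(p+[0,0,.1],vel=.15)
E
python3 - <<'E'
from h import *
bar_approach(-1,0)
snap("side","s3",(220,130,420,340),3.5); snap("top","t3",(140,160,460,310),2.5)
E
```

```text
at bar t 9.5 p [0.5358 0.0589 0.0826] F [0.7 0.1 0.5] gap 0.0402
gripped t 10.0 p [0.5353 0.0586 0.0821] F [-0.   0.3 -0.5] gap -0.0001
```

View pics/s3.png

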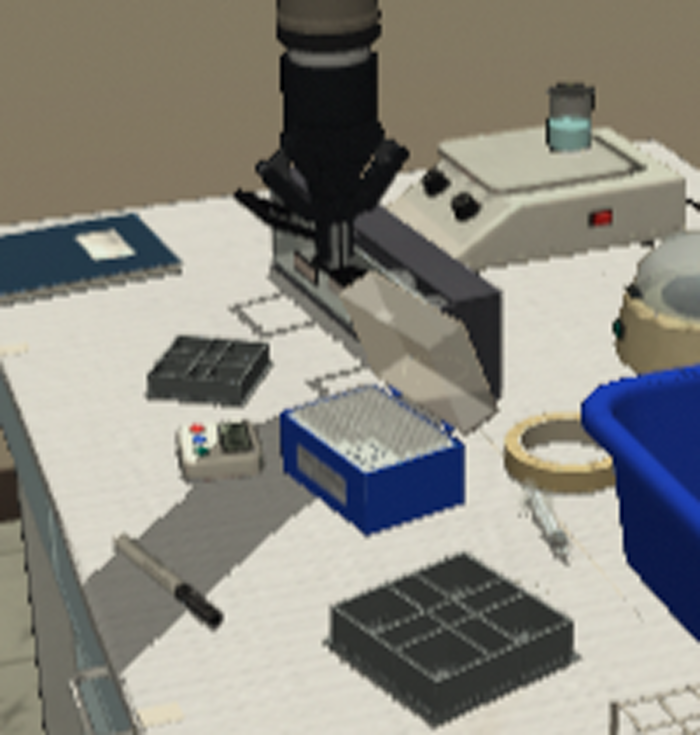

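```bash
python3 - <<'E'
from h import *
snap("side","s4",(280,160,350,230),8); snap("top","t4",(150,170,310,250),5)
E
```

```text
(no output)
```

View pics/s4.png

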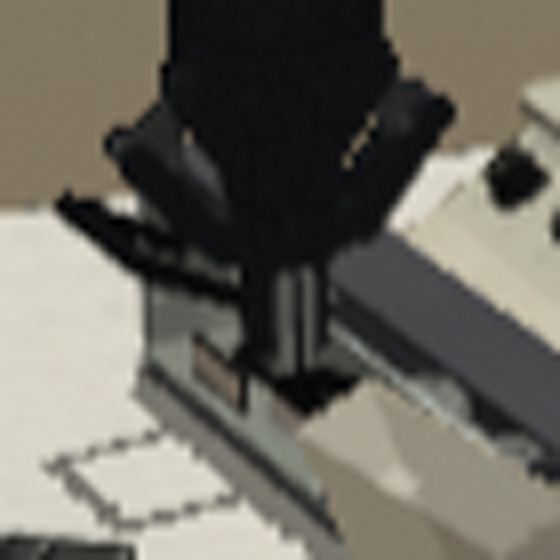

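View pics/t4.png

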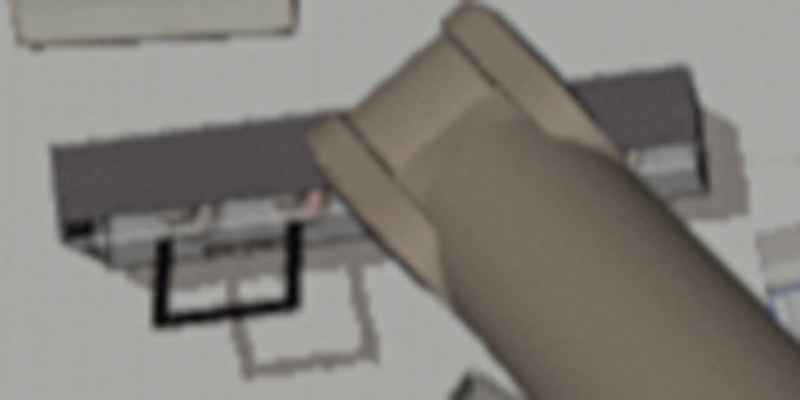

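```bash
python3 - <<'E'
from h import *
im=cams.camera("side")
B=(280,160);f=8
o=cv2.resize(im[160:235,280:370],None,fx=f,fy=f,interpolation=cv2.INTER_CUBIC)[:,:,::-1].copy()
def dr(pts,col):
    q=(proj("side",np.array(pts))-B+.5)*f-.5
    for a,b in zip(q[:-1],q[1:]): cv2.line(o,tuple(a.round().astype(int).tolist()),tuple(b.round().astype(int).tolist()),col,1)
for s in (1,-1): dr([binpt(CAB,s,0,0,-.036,.09),binpt(CAB,s,0,-.049,-.036,.09),binpt(CAB,s,0,-.049,.036,.09),binpt(CAB,s,0,0,.036,.09)],(0,0,255))
z=.096;dr(T2(CAB,[(.012,.176,z),(.056,.176,z),(.056,-.176,z),(.012,-.176,z),(.012,.176,z)]),(0,255,0))
e=monitor.sense()['eef_pos'];dr([e,e+[0,0,.1]],(255,255,0))
cv2.imwrite("pics/ov2.png",o)
E
```

```text
(no output)
```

View pics/ov2.png

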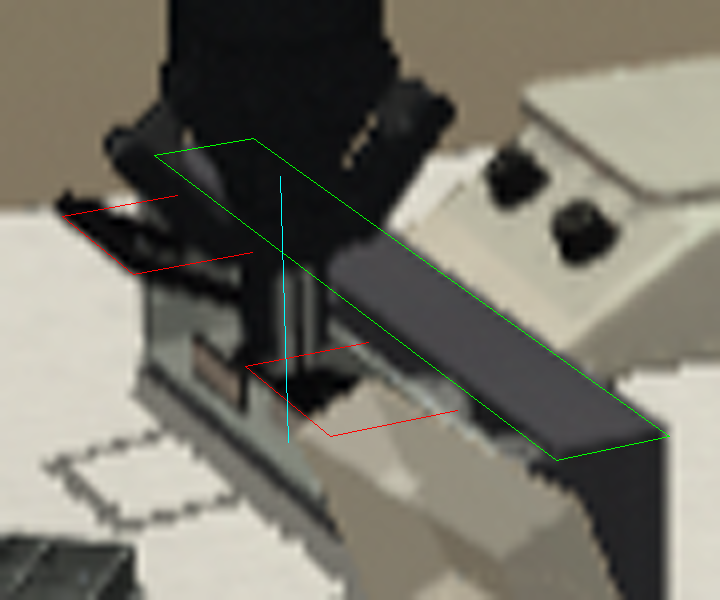

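```bash
python3 - <<'E'
from h import *
fingers.set_gripper(.04)
p=monitor.sense()['eef_pos'];log()
B=(270,150);f=8
for i,n in enumerate(["a","b"]):
    im=cams.camera("side")
    o=cv2.resize(im[150:225,270:360],None,fx=f,fy=f,interpolation=cv2.INTER_CUBIC)[:,:,::-1].copy()
    s=monitor.sense();e=s['eef_pos'];q=s['ee_rot'];M=R.from_quat([*q[1:],q[0]]).as_matrix()
    for d in (-.02,0,.02):
        c=(proj("side",e+M[:,2]*d)[0]-B+.5)*f-.5; cv2.circle(o,tuple(c.round().astype(int).tolist()),4,(0,255,255),-1)
    cv2.imwrite(f"pics/f{n}.png",o)
    if i==0:
        bot.move_linear(p+[0,0,.06],vel=.15);log()
E
```

```text
t 10.7 p [0.5352 0.0587 0.082 ] F [ 0.2 -1.1  0.7] gap 0.04
 t 11.3 p [0.535  0.0583 0.1417] F [-0.3 -0.7 -0.9] gap 0.0401
```

View pics/fa.png

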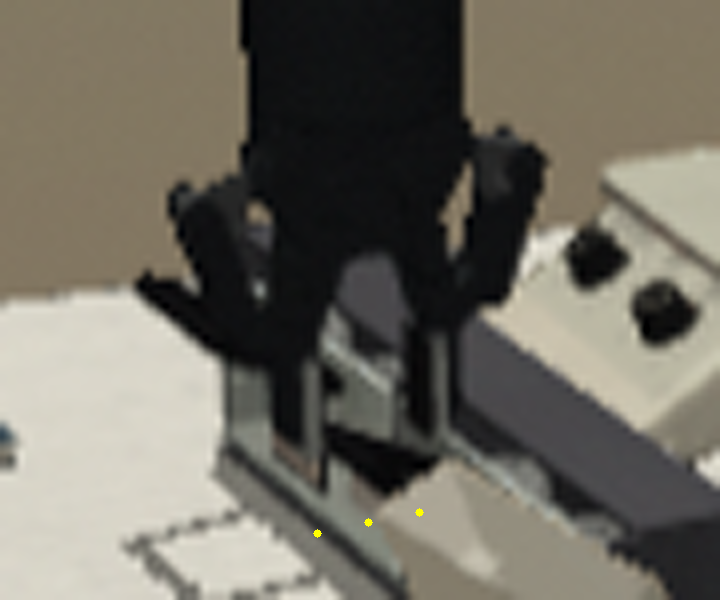

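View pics/fb.png

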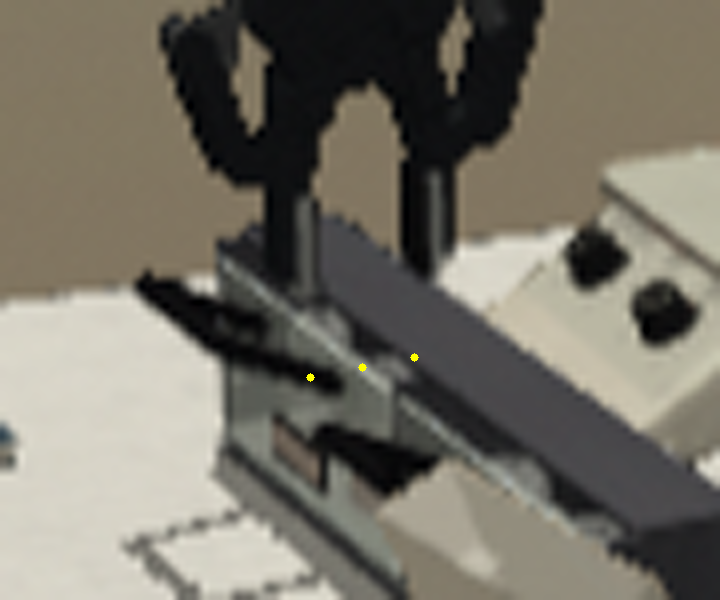

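```bash
python3 - <<'E'
from h import *
e=np.array([0.292,-0.608,0.2034]);z=np.array([.433,-.901,0])
for dz in (0,.013,.03): print(dz,proj("side",[e+[0,0,dz]-.0425*z,e+[0,0,dz],e+[0,0,dz]+.0425*z]).round(1).tolist())
# go clear and view closed fingers
p=monitor.sense()['eef_pos']; bot.move_linear([0.5,-0.1,.30],vel=.25)
for g in (0.,.04):
    fingers.set_gripper(g); s=log()
    e=s['eef_pos'];c=proj("side",[e,e+EX*.02]);ct=proj("top",[e,e+EX*.02]);print(c,ct)
    b=c[0].astype(int);print(b)
    snap("side",f"g{int(g*100)}",(b[0]-45,b[1]-55,b[0]+45,b[1]+20),8)
    bt=ct[0].astype(int); snap("top",f"gt{int(g*100)}",(bt[0]-45,bt[1]-35,bt[0]+45,bt[1]+40),8)
E
```

```text
0 [[275.4, 308.5], [291.9, 318.3], [309.4, 328.8]]
0.013 [[274.9, 301.9], [291.5, 311.6], [309.1, 321.9]]
0.03 [[274.3, 293.1], [291.0, 302.6], [308.8, 312.8]]
 t 12.9 p [ 0.5    -0.0998  0.2999] F [-0.3  0.8 -0.1] gap 0.0002
[[318.43298335 158.27052781]
 [325.89476451 157.03158333]] [[319.51293121 225.81523907]
 [318.36956265 217.22272705]]
[318 158]
 t 13.5 p [ 0.5 -0.1  0.3] F [0.6 0.3 0.2] gap 0.0402
[[318.47095959 158.25135924]
 [325.9341286  157.01225352]] [[319.63760659 225.80201776]
 [318.49383327 217.20855176]]
[318 158]
```

View pics/g0.png

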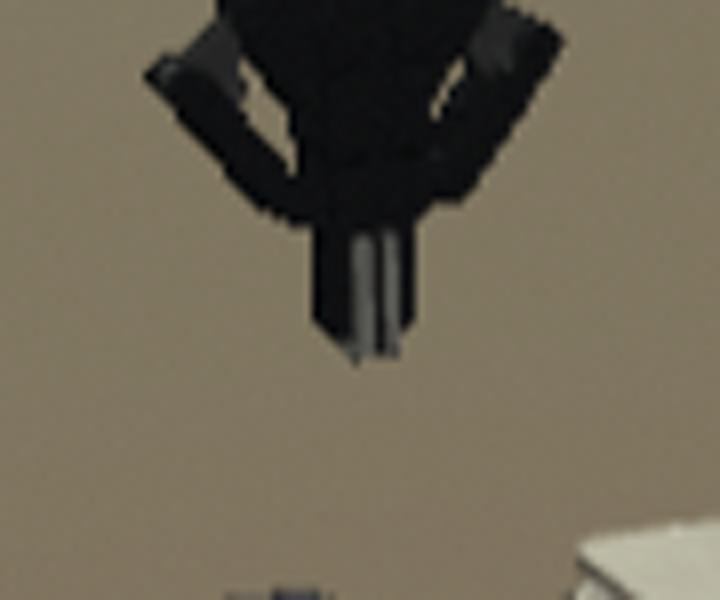

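View pics/g4.png

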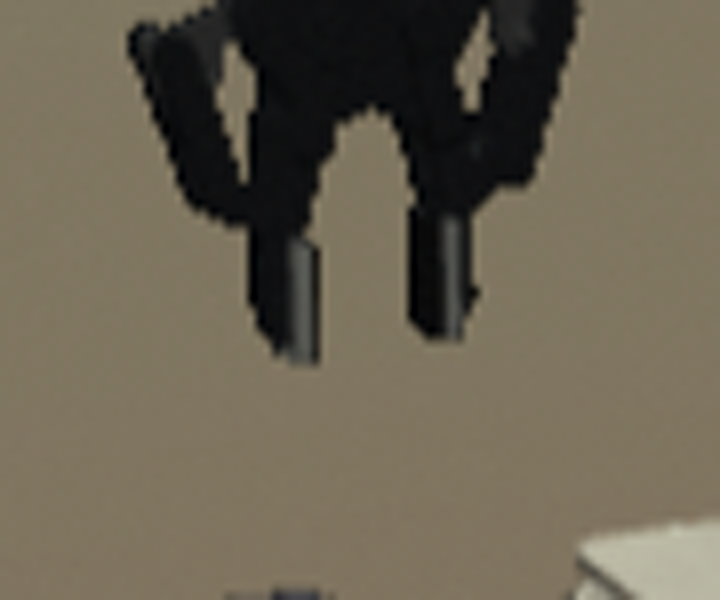

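The side view shows the closed fingertips at crop row 360, but the projected TCP is at row 442. The real tips therefore end about 25 mm short of the reported TCP. A gentle touch on the bare bench will measure that, along with a tilted view.

```bash
python3 - <<'E'
from h import *
fingers.set_gripper(0.)
bot.move_linear([.42,-.2,.15],vel=.25)
print(proj("top",[.42,-.2,0]))
bot.move_linear([.42,-.2,.02],vel=.15)
log()
f0=monitor.sense()['force'][2]
z=.02
while z>-.03:
    z-=.002
    try: bot.move_linear([.42,-.2,z],vel=.02)
    except Exception as ex: print(ex);break
    F=monitor.sense()['force'][2]-f0
    if abs(F)>4: break
log("contact?")
snap("side","touch",(270,200,390,320),6)
bot.move_linear([.42,-.2,.2],vel=.25); log()
q=qbot(.43); bot.move_ptp([.45,-.2,.3],q); log()
b=proj("side",[.45,-.2,.3])[0].astype(int);print(proj("side",[.45,-.2,.3]))
im=snap("side","tilt",(b[0]-45,b[1]-55,b[0]+45,b[1]+20),8)
b=proj("top",[.45,-.2,.3])[0].astype(int);print(proj("top",[.45,-.2,.3]))
im=snap("top","tiltt",(b[0]-45,b[1]-40,b[0]+45,b[1]+35),8)
E
```

```text
[[354.55602497 268.41830498]]
 t 16.0 p [ 0.4208 -0.2     0.0207] F [-0.4 -0.7  0.6] gap 0.0002
contact? t 22.0 p [ 0.4203 -0.2001 -0.027 ] F [-4.5  0.6 18.1] gap 0.0001
 t 23.1 p [ 0.419  -0.1999  0.1987] F [ 0.1 -0.3 -0.1] gap 0.0006
 t 25.1 p [ 0.4499 -0.1998  0.2997] F [ 0.5 -0.1  0.1] gap -0.0003
[[310.59374796 173.47212561]]
[[363.81934208 247.51688196]]
```

View pics/tilt.png

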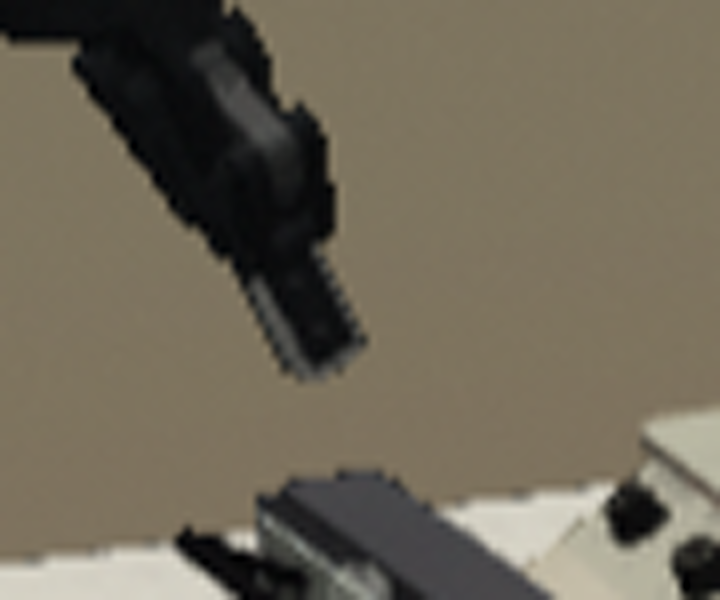

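View pics/touch.png

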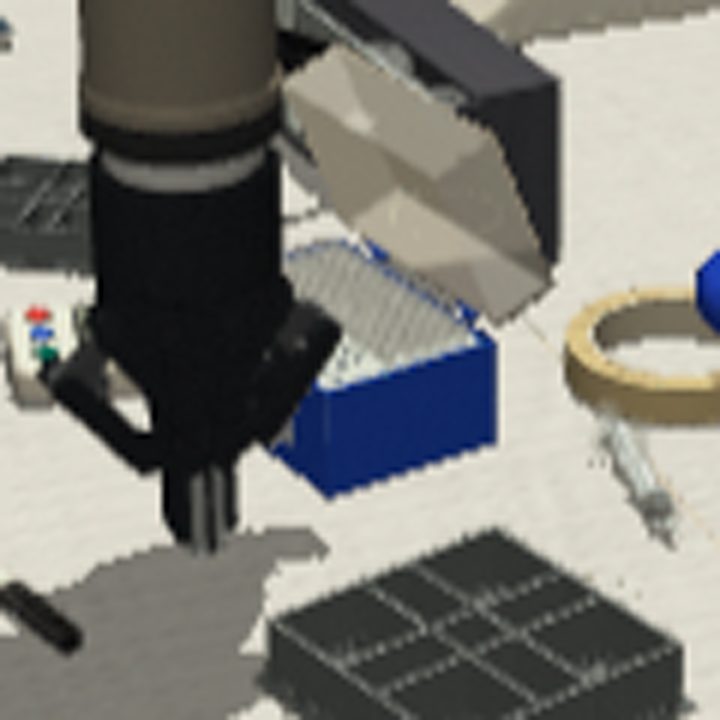

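View pics/tiltt.png

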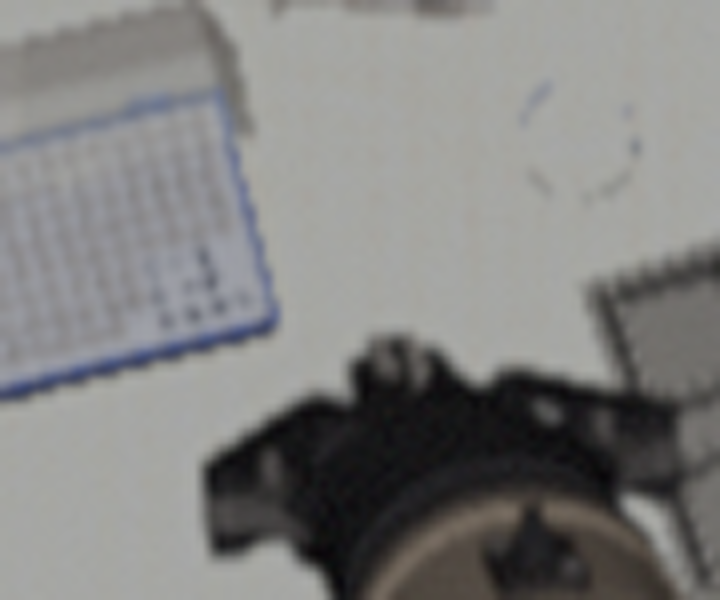

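Contact came at a reported z of about -0.026. The tilted view shows the same 26 mm offset along the tool axis, so I'll correct for it in my commands.

```bash
cat >> h.py <<'E'
TL=.026
def cmd(tip,q):
    M=R.from_quat([*q[1:],q[0]]).as_matrix(); return np.array(tip)+TL*M[:,1]
def lin(tip,q,vel=.15,keep=False): bot.move_linear(cmd(tip,q),vel=vel,ori=None if keep else q)
def ptp(tip,q): bot.move_ptp(cmd(tip,q),q)
def tip():
    s=monitor.sense();q=s['ee_rot'];M=R.from_quat([*q[1:],q[0]]).as_matrix();return s['eef_pos']-TL*M[:,1]
def bar_approach(side,th,g=.04):
    b=binpt(CAB,side,th,-.049,0,.09)
    fingers.set_gripper(g,f_grip=25)
    ptp(b+[0,0,.08],qbar()); lin(b+[0,0,-TIP],qbar(),vel=.1,keep=True)
    log("at bar"); fingers.set_gripper(0.0,f_grip=25); return log("gripped")
def bar_swing(side,t0,t1,n=5,vel=.07):
    for th in np.linspace(t0,t1,n+1)[1:]:
        lin(binpt(CAB,side,th,-.049,0,.09)+[0,0,-TIP],qbar(),vel=vel,keep=True)
    return log("swung")
def bar_leave():
    fingers.set_gripper(.04); p=monitor.sense()['eef_pos']; bot.move_linear(p+[0,0,.1],vel=.15);log("left")
E
python3 - <<'E'
from h import *
ptp(binpt(CAB,-1,0,-.049,0,.09)+[0,0,.15],qbar())
s=bar_approach(-1,0)
if s['finger_gap']>.006:
    bar_swing(-1,0,.2,3)
    snap("side","s5",(220,130,420,340),3.5)
    bar_swing(-1,.2,.44,4); bar_leave()
    snap("side","s6",(220,130,420,340),3.5)
E
```

```text
at bar t 29.8 p [0.5358 0.0587 0.0566] F [-0.2  1.2  0.1] gap 0.0403
gripped t 30.2 p [0.5359 0.0588 0.0565] F [ 1.3 -1.2  2.6] gap 0.0088
swung t 30.9 p [0.5186 0.0566 0.0443] F [ 3.3  1.2 -3.1] gap 0.0088
swung t 32.0 p [0.5043 0.0546 0.0275] F [7.1 2.1 7.2] gap 0.0085
left t 33.2 p [0.5    0.0543 0.1255] F [ 0.2  0.4 -0.6] gap 0.04
```

View pics/s6.png

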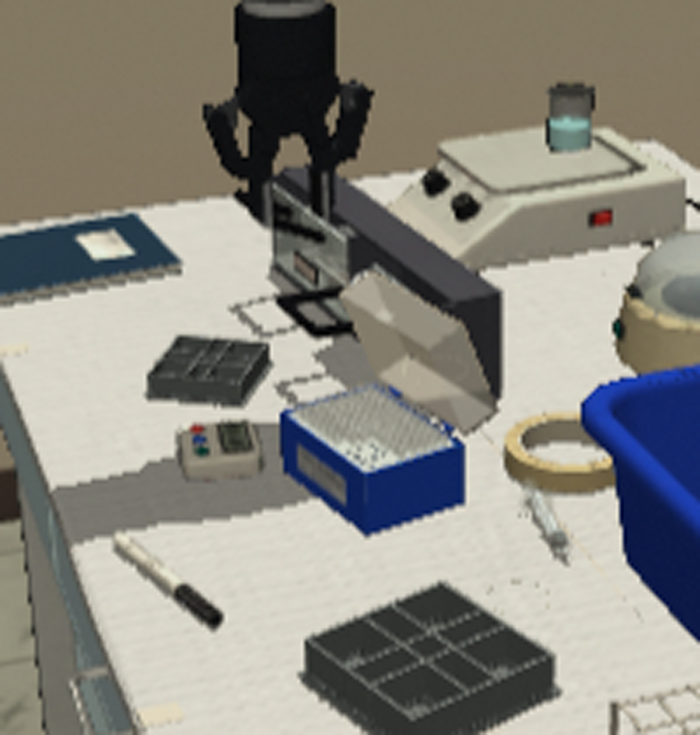

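The right bin is out. The carrier has since been knocked aside and is now at about crop (430,665). Next I'll open the left bin, then look from above.

```bash
python3 - <<'E'
from h import *
p=tip(); lin(p+[-.0,0,.08],qbar(),.25,True)
ptp(binpt(CAB,1,0,-.049,0,.09)+[0,0,.12],qbar())
s=bar_approach(1,0)
if s['finger_gap']>.006:
    bar_swing(1,0,.44,6); bar_leave()
    p=tip(); lin([p[0]-.03,p[1],.3],qbar(),.25,True)
    bot.move_ptp([0.3,0.55,0.4],quat(1.0))
    snap("side","s7",(260,160,380,240),6.5); snap("top","t7",(150,170,310,260),5)
    log()
E
```

```text
at bar t 36.1 p [0.5133 0.2334 0.0566] F [ 0.5 -0.6 -0.3] gap 0.0396
gripped t 36.4 p [0.5134 0.2335 0.0565] F [0.9 0.4 2.1] gap 0.0091
swung t 38.0 p [0.4819 0.2295 0.0272] F [9.1 1.6 1.4] gap 0.0091
left t 39.2 p [0.4776 0.2285 0.1254] F [-0.2  0.1 -0.3] gap 0.04
 t 41.5 p [0.3017 0.5484 0.4   ] F [0.1 0.5 0. ] gap 0.04
```

View pics/s7.png

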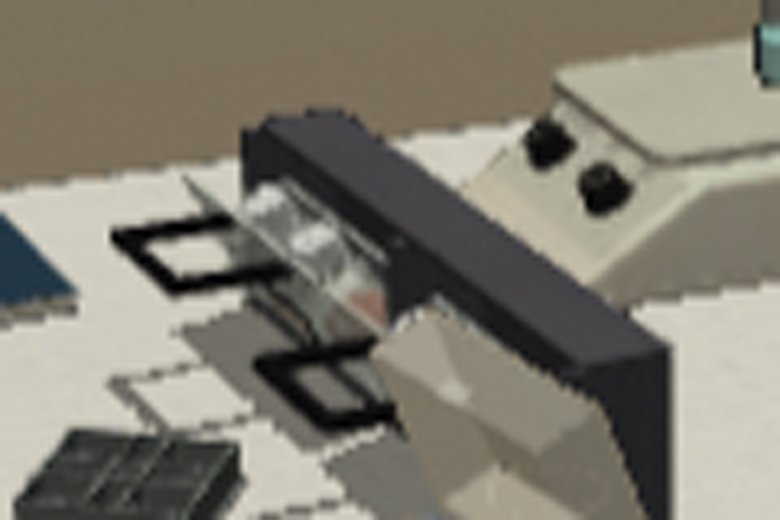

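View pics/t7.png

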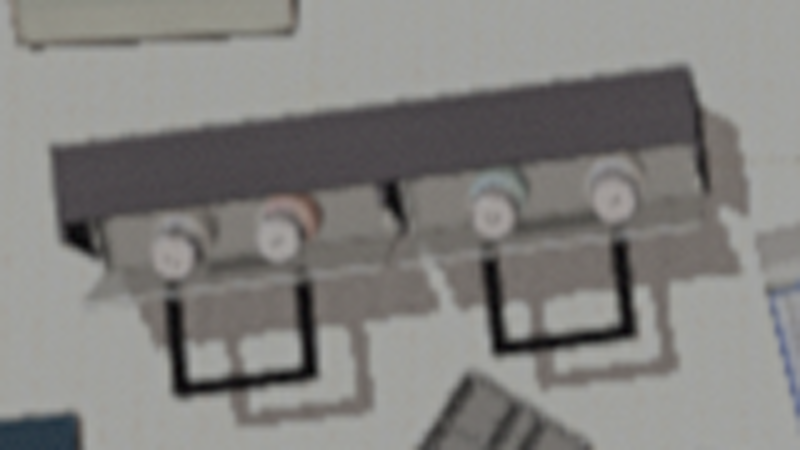

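All four caps are visible from above, at crop (173,257), (279,238), (492,213) and (613,200). I'll measure them.

```bash
python3 - <<'E'
from h import *
c,s=np.cos(CAB[2]),np.sin(CAB[2])
def tocab(X): d=X-np.array([CAB[0],CAB[1],0]);return np.array([c*d[0]+s*d[1],-s*d[0]+c*d[1],d[2]])
ex=binpt(CAB,1,.44,.021,0,.066)
print("pred captop cab",tocab(ex).round(4), "bar",tocab(binpt(CAB,1,.44,-.049,0,.09)).round(4))
for u,v in [(173,257),(279,238),(492,213),(613,200)]:
    print(tocab(unproj("top",u/5+150,v/5+170,ex[2])).round(4))
for u,v in [(246,385),(566,343)]:
    print("bar",tocab(unproj("top",u/5+150,v/5+170,binpt(CAB,1,.44,-.049,0,.09)[2])).round(4))
# side/top triangulation of left caps: cap top centres side
for (a,b),(u,v) in [((268,195),(173,257)),((318,232),(279,238))]:
    X=tri((a/6.5+260,b/6.5+160),(u/5+150,v/5+170)); print("tri",tocab(X).round(4))
cams.camera("top")
for d in cams.place_of("top","bottle_1")[:6]: print(d["confidence"],d["at"][1]*640,d["at"][0]*480)
E
```

```text
pred captop cab [-0.0091  0.088   0.0767] bar [-0.0827  0.088   0.0686]
[-0.0118  0.1199  0.0767]
[-0.0089  0.0612  0.0767]
[-0.0104 -0.0563  0.0767]
[-0.0119 -0.123   0.0767]
bar [-0.0861  0.0891  0.0686]
bar [-0.086  -0.0874  0.0686]
tri [-0.0085  0.1175  0.0807]
tri [-0.0069  0.0592  0.0813]
0.67 187.072 217.82399999999998
0.62 272.32 205.68
0.59 251.20000000000002 205.584
0.44 206.976 208.704
```

```bash
cat >> h.py <<'E'
from scipy.optimize import minimize
BOX=np.array([(x,y,z) for x in(-.06,.06) for y in (-.06,.06) for z in (0,.03)])
def carrier_pose(p0=(.47,-.35,.25),views=("top","side"),tag=None,box=BOX,verb=True):
    masks={}
    for n in views:
        im=cams.camera(n); best=None
        for d in cams.outline_of(n,"carrier"):
            m=d["mask"];v,u=np.nonzero(m)
            if len(u)<100: continue
            X=unproj(n,u.mean(),v.mean(),.02); dd=np.hypot(*(X[:2]-np.array(p0)[:2]))
            if dd<.09 and (best is None or dd<best[0]): best=(dd,m)
        if best is not None:
            m=best[1].astype(np.uint8)
            cs,_=cv2.findContours(m,cv2.RETR_EXTERNAL,cv2.CHAIN_APPROX_SIMPLE)
            masks[n]=cv2.fillPoly(np.zeros_like(m),cs,1)
    S=8
    def loss(p):
        L=0
        for n,m in masks.items():
            hull=cv2.convexHull(proj(n,T2(p,box)).astype(np.float32))
            a=cv2.fillPoly(np.zeros(m.shape,np.uint8),[np.round(hull*256).astype(np.int32)],1,shift=8)
            L+=1-(a&m).sum()/max(1,(a|m).sum())
        return L
    best=None
    for y0 in (p0[2],p0[2]+.25,p0[2]-.25,p0[2]+.5,p0[2]-.5):
        r=minimize(loss,[p0[0],p0[1],y0],method="Nelder-Mead",options=dict(initial_simplex=np.array([[0,0,0],[.02,0,0],[0,.02,0],[0,0,.15]])+[p0[0],p0[1],y0],xatol=1e-4,fatol=1e-4))
        if best is None or r.fun<best.fun: best=r
    p=best.x.copy(); p[2]=(p[2]+np.pi/4)%(np.pi/2)-np.pi/4
    if verb: print("carrier",p.round(4),"loss",round(best.fun,3),list(masks))
    if tag:
        for n in views:
            im=cams.camera(n);c=proj(n,[p[0],p[1],.02])[0].astype(int);x0,y0=max(c[0]-50,0),max(c[1]-40,0)
            o=cv2.resize(im[y0:y0+80,x0:x0+100],None,fx=7,fy=7,interpolation=cv2.INTER_CUBIC)[:,:,::-1].copy()
            def dr(pts,col):
                q=((proj(n,T2(p,pts))-[x0,y0]+.5)*7-.5).round().astype(int); cv2.polylines(o,[q.reshape(-1,1,2)],True,col,1)
            for z,col in ((.03,(0,255,0)),(0,(0,0,255))): dr([(.06,.06,z),(-.06,.06,z),(-.06,-.06,z),(.06,-.06,z)],col)
            for a in(.033,-.033):
                for b in(.033,-.033): dr([(a+.02,b+.02,.03),(a-.02,b+.02,.03),(a-.02,b-.02,.03),(a+.02,b-.02,.03)],(255,255,0))
            cv2.imwrite(f"pics/car_{tag}_{n}.png",o)
    return p
E
python3 - <<'E'
from h import *
carrier_pose(tag="1")
carrier_pose(views=("top",)); carrier_pose(views=("side",))
E
```

```text
carrier [ 0.4571 -0.3738  0.3015] loss 0.202 ['top', 'side']
carrier [ 0.4577 -0.3765  0.2957] loss 0.077 ['top']
carrier [ 0.4589 -0.3752  0.2906] loss 0.06 ['side']
```

View pics/car_1_top.png

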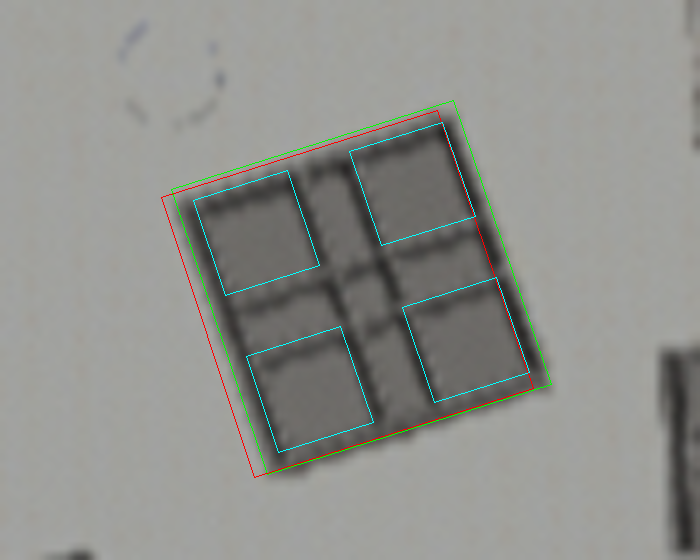

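View pics/car_1_side.png

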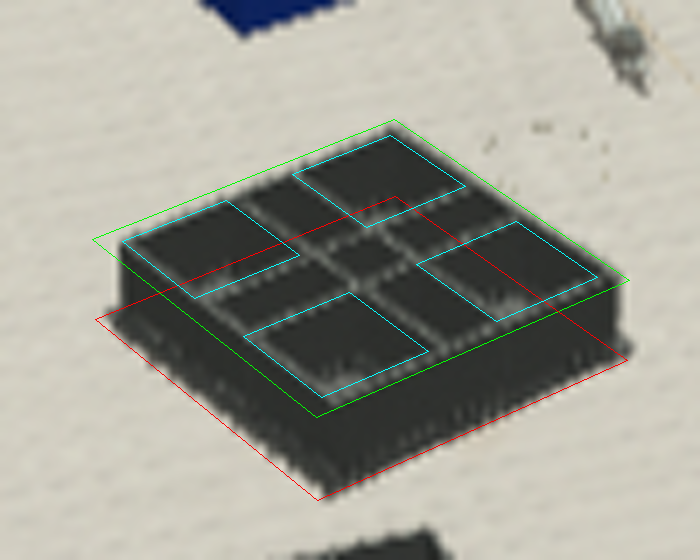

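```bash
python3 - <<'E'
s=open('h.py').read()
s=s.replace("BOX=np.array([(x,y,z) for x in(-.06,.06) for y in (-.06,.06) for z in (0,.03)])","BOX=np.array([(x*w,y*w,z) for x in(-1,1) for y in (-1,1) for w,z in ((.06,0),(.06,.004),(.056,.03))])")
s=s.replace("for z,col in ((.03,(0,255,0)),(0,(0,0,255))): dr([(.06,.06,z),(-.06,.06,z),(-.06,-.06,z),(.06,-.06,z)],col)","for w,z,col in ((.056,.03,(0,255,0)),(.06,.003,(0,0,255))): dr([(w,w,z),(-w,w,z),(-w,-w,z),(w,-w,z)],col)")
open('h.py','w').write(s)
E
python3 - <<'E'
from h import *
carrier_pose(tag="2")
carrier_pose(views=("top",)); carrier_pose(views=("side",))
E
```

```text
carrier [ 0.4582 -0.3773  0.318 ] loss 0.119 ['top', 'side']
carrier [ 0.458  -0.3801  0.3129] loss 0.038 ['top']
carrier [ 0.4615 -0.3711  0.2892] loss 0.063 ['side']
```

View pics/car_2_top.png

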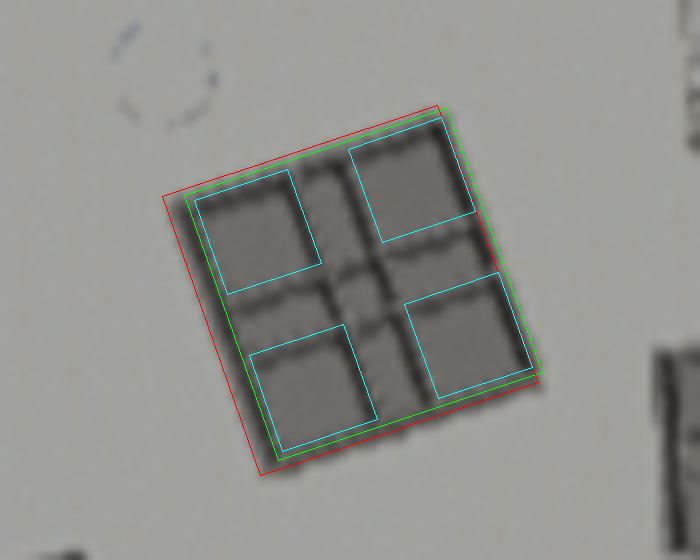

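View pics/car_2_side.png

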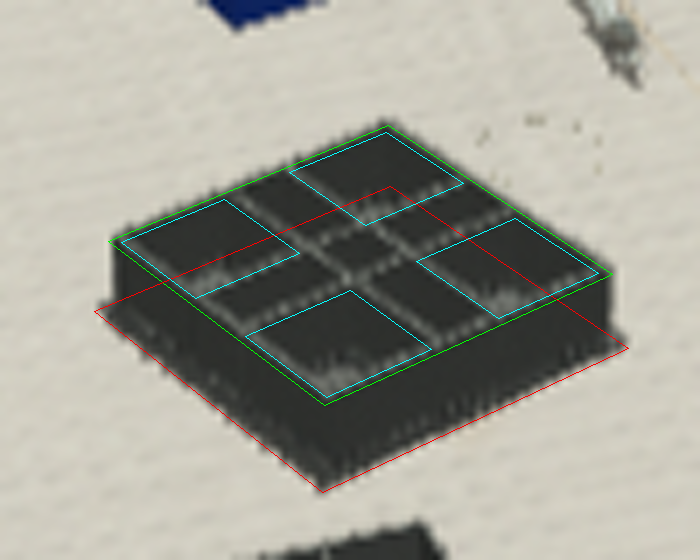

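The fit now follows the carrier in both views to within 0.5–1 px: centre (0.458,-0.377), yaw 0.318. Now the first bottle, the right-hand one in the right bin.

```bash
cat >> h.py <<'E'
TH=.445
H0=.048
def pick(side,y,x=.020,grip=22):
    """y in bin frame"""
    q=qbot(TH); d=np.sin(TH)*EX+np.array([0,0,-np.cos(TH)])
    g=binpt(CAB,side,TH,x,y,.004+H0-.002)
    fingers.set_gripper(.046,f_grip=grip)
    ptp(g-.10*d,q); lin(g-.03*d,q,.2,True); lin(g,q,.06,True)
    log("at bottle"); fingers.set_gripper(0.0,f_grip=grip); s=log("grip")
    if s['finger_gap']<.015: print("MISSED"); return False
    lin(g-.09*d,q,.12,True); s=log("out"); return s['finger_gap']>.015
def goto_carrier(car,ix,iy,zt=.27,sg=1):
    c=T2(car,[ix*.033,iy*.033,0])[0]
    yaw=car[2]+np.pi/2; q=qtool(sg*np.array([np.cos(yaw),np.sin(yaw),0]),[0,0,-1])
    p=tip(); M=None
    lin([p[0]-.02,p[1],max(p[2],.24)],qbot(TH),.25,True)
    ptp([c[0],c[1],zt],q); return c,q
def lower(c,q,z0=None,stop=None,thr=2.5):
    f0=np.mean([monitor.sense()['force'] for _ in range(1)],axis=0)
    z=.004+H0+.006; lin([c[0],c[1],.12],q,.2,True)
    bot.hold(.15);f0=monitor.sense()['force']
    for zz in np.r_[.095,.085,.075,.067,z]:
        lin([c[0],c[1],zz],q,.06,True); dF=monitor.sense()['force']-f0
        if abs(dF[2])>5 or np.hypot(*dF[:2])>6: print("touch early",zz,dF.round(1)); return False
    while z>.004+H0-.006:
        z-=.001; lin([c[0],c[1],z],q,.02,True); dF=monitor.sense()['force']-f0
        if dF[2]>thr: break
    print("set down tip z",round(z,4),dF.round(1)); return True
def release(q):
    fingers.set_gripper(.038); p=tip(); lin([p[0],p[1],p[2]+.03],q,.06,True); lin([p[0],p[1],.27],q,.25,True); log("released")
E
python3 - <<'E'
from h import *
print(pick(-1,-.035))
snap("side","s8",(230,80,390,240),5)
E
```

```text
Traceback (most recent call last):
  File "h.py", line 125, in pick
    ptp(g-.10*d,q); lin(g-.03*d,q,.2,True); lin(g,q,.06,True)
                    ~~~^^^^^^^^^^^^^^^^^^^
  File "h.py", line 63, in lin
    def lin(tip,q,vel=.15,keep=False): bot.move_linear(cmd(tip,q),vel=vel,ori=None if keep else q)
                                       ~~~~~~~~~~~~~~~^^^^^^^^^^^^^^^^^^^^^^^^^^^^^^^^^^^^^^^^^^^^
rig.PlanningError: the arm cannot follow that straight line within its joint ranges
```

```bash
python3 - <<'E'
from h import *
s=log();print(s['joint_pos'].round(2))
d=lambda th:np.sin(th)*EX+np.array([0,0,-np.cos(th)])
for th in (.445,.35,.25):
  for sg in (1,-1):
    for side,y in ((-1,-.035),(-1,.032),(1,-.027),(1,.032)):
        g=binpt(CAB,side,TH,.020,y,.050);q=qbot(th,sg)
        print(th,sg,side,y,[None if (a:=planner.inverse_kinematics(cmd(g-k*d(th),q),q)) is None else a.round(2).tolist() for k in (.1,.0)])
E
```

```text
t 45.1 p [0.5539 0.0265 0.129 ] F [-0.3 -0.1  0.5] gap 0.0461
[-0.19  0.19  0.02  2.28  0.06  0.22  1.47]
0.445 1 -1 -0.035 [[-0.19, 0.19, 0.02, 2.28, 0.06, 0.22, 1.47], [0.16, 0.46, -0.39, 2.22, 1.34, 0.18, 0.25]]
0.445 1 -1 0.032 [[-0.5, 0.19, 0.18, 2.29, 0.23, 0.23, 1.15], [0.01, 0.46, -0.39, 2.22, 1.39, 0.25, 0.06]]
0.445 1 1 -0.027 [[-0.93, 0.23, 0.36, 2.26, 0.4, 0.29, 0.74], [-0.59, 0.45, 0.03, 2.2, 1.12, 0.19, 0.05]]
0.445 1 1 0.032 [[-1.05, 0.27, 0.37, 2.21, 0.44, 0.34, 0.6], [-1.31, 0.64, 0.82, 2.19, -1.24, 0.23, 2.2]]
0.445 -1 -1 -0.035 [[-0.19, 0.19, 0.02, 2.28, 0.06, 0.22, 1.47], [0.16, 0.46, -0.39, 2.22, 1.34, 0.18, -2.89]]
0.445 -1 -1 0.032 [[-1.14, 0.28, 0.94, 2.32, -0.68, 0.26, -1.08], [-1.23, 1.16, 1.42, 2.29, 4.47, 1.04, -0.25]]
0.445 -1 1 -0.027 [[-1.42, 0.35, 0.98, 2.28, -0.46, 0.27, -1.55], [-1.12, 0.57, 0.7, 2.23, -1.33, 0.17, -0.72]]
0.445 -1 1 0.032 [[-1.55, 0.42, 1.02, 2.23, -0.49, 0.31, -1.64], [-1.31, 0.64, 0.82, 2.19, -1.24, 0.23, -0.94]]
0.35 1 -1 -0.035 [[-0.17, 0.22, 0.0, 2.19, 0.03, 0.38, 1.5], [-0.17, 0.44, 0.01, 2.17, 0.04, 0.18, 1.49]]
0.35 1 -1 0.0
[... 914 characters left out ...]
], [-0.31, 0.46, 0.02, 2.1, 0.1, 0.34, 1.31]]
0.25 1 1 -0.027 [[-0.76, 0.29, 0.26, 2.07, 0.03, 0.56, 1.16], [-0.54, 0.48, 0.03, 2.06, 0.22, 0.38, 0.99]]
0.25 1 1 0.032 [[-0.86, 0.32, 0.26, 2.02, 0.06, 0.58, 1.03], [-0.68, 0.5, 0.07, 2.02, 0.2, 0.41, 0.9]]
0.25 -1 -1 -0.035 [[-1.1, 0.61, 1.29, 2.14, -0.97, 0.78, -0.68], [-0.95, 0.79, 1.1, 2.14, -1.28, 0.72, -0.46]]
0.25 -1 -1 0.032 [[-1.08, 0.39, 0.96, 2.14, -0.57, 0.59, -1.19], [-1.06, 0.75, 1.05, 2.15, -1.22, 0.65, -0.63]]
0.25 -1 1 -0.027 [[-1.28, 0.42, 0.94, 2.09, -0.49, 0.59, -1.49], [-1.35, 0.97, 1.26, 2.11, -1.35, 0.85, -0.79]]
0.25 -1 1 0.032 [[-1.37, 0.47, 0.95, 2.05, -0.5, 0.62, -1.58], [-1.44, 0.99, 1.26, 2.06, -1.31, 0.85, -0.93]]
```

```bash
cat >> h.py <<'E'
TT=.32   # tool lean at the pick
def pick(side,y,x=.020,grip=22):
    q=qbot(TT); d=np.sin(TT)*EX+np.array([0,0,-np.cos(TT)])
    g=binpt(CAB,side,TH,x,y,.004+H0-.002)
    fingers.set_gripper(.046,f_grip=grip)
    ptp(g-.10*d,q); lin(g-.03*d,q,.2,True); lin(g,q,.06,True)
    log("at bottle"); fingers.set_gripper(0.0,f_grip=grip); s=log("grip")
    if s['finger_gap']<.015: print("MISSED"); return False
    lin(g-.09*d,q,.12,True); s=log("out"); return s['finger_gap']>.015
def qplace(car,sg=1):
    yaw=car[2]; ex=np.array([np.cos(yaw),np.sin(yaw),0]);ey=np.array([-np.sin(yaw),np.cos(yaw),0]);a=TT-TH
    return qtool(sg*ey,np.sin(a)*ex+np.array([0,0,-np.cos(a)]))
def goto_carrier(car,ix,iy,zt=.27,sg=1):
    c=T2(car,[ix*.033,iy*.033,0])[0]; q=qplace(car,sg); p=tip()
    lin([p[0]-.02,p[1],max(p[2],.24)],None,.25,True) if False else bot.move_linear(monitor.sense()['eef_pos']+[-.02,0,max(0,.24-p[2])],vel=.25)
    ptp([c[0],c[1],zt],q); return c,q
E
python3 - <<'E'
from h import *
print(pick(-1,-.035))
snap("side","s8",(230,80,390,240),5)
print(monitor.sense()['joint_pos'].round(2))
car=[0.4582,-0.3773,0.318]
for ix in(1,-1):
  for iy in (1,-1):
    c=T2(car,[ix*.033,iy*.033,0])[0];q=qplace(car)
    print(ix,iy,c.round(3),[None if (a:=planner.inverse_kinematics(cmd([c[0],c[1],z],q),q)) is None else a.round(2).tolist() for z in (.27,.052)])
E
```

```text
at bottle t 46.8 p [0.5929 0.0308 0.0368] F [ 0.   0.  -0.5] gap 0.0458
grip t 47.1 p [0.5932 0.0309 0.0374] F [-0.9  0.6  1.4] gap 0.0249
out t 48.0 p [0.5646 0.0272 0.1219] F [-0.1 -0.2 -0.5] gap 0.025
True
[-0.16  0.26 -0.01  2.16  0.03  0.41  1.5 ]
1 1 [ 0.479 -0.336  0.   ] [[0.48, 0.34, -0.04, 1.67, 0.11, 1.22, 2.3], [0.42, 0.59, 0.05, 1.85, 0.09, 0.79, 2.29]]
1 -1 [ 0.5   -0.398  0.   ] [[0.53, 0.43, -0.0, 1.54, 0.1, 1.25, 2.38], [0.49, 0.66, 0.06, 1.72, 0.08, 0.85, 2.37]]
-1 1 [ 0.417 -0.356  0.   ] [[0.55, 0.27, -0.01, 1.77, 0.11, 1.19, 2.38], [0.5, 0.54, 0.05, 1.95, 0.1, 0.74, 2.35]]
-1 -1 [ 0.437 -0.419  0.   ] [[0.59, 0.36, 0.02, 1.64, 0.1, 1.21, 2.46], [0.56, 0.61, 0.07, 1.81, 0.09, 0.8, 2.44]]
```

View pics/s8.png

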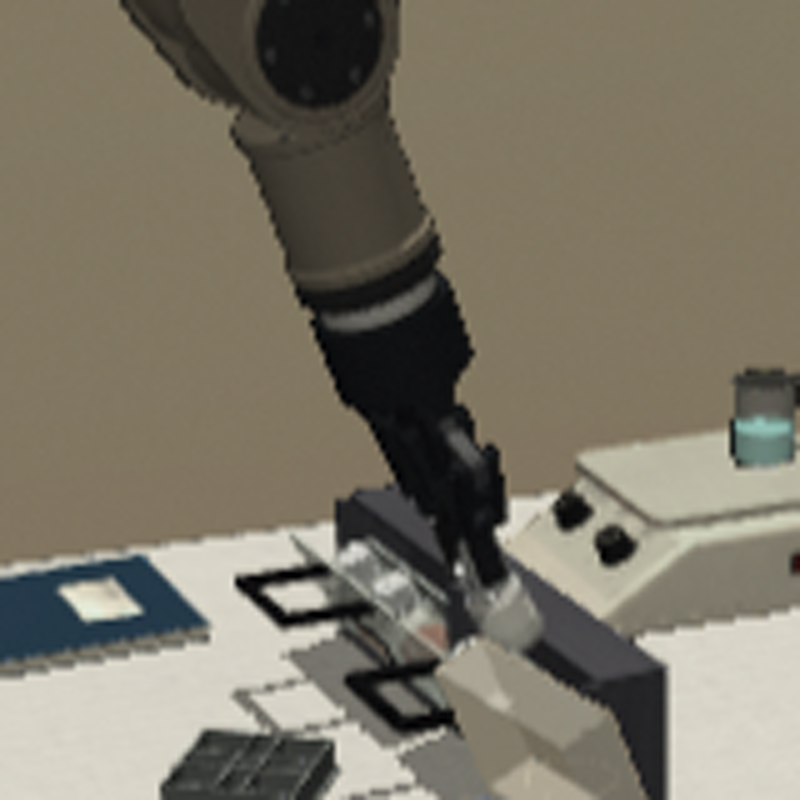

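The bottle is held by its cap with a gap of 25 mm and leans slightly more than the tool. I'll re-measure the carrier and go above it.

```bash
python3 - <<'E'
from h import *
car=carrier_pose((.458,-.377,.318)); np.save("car.npy",car)
c,q=goto_carrier(car,1,-1)
lin([c[0],c[1],.115],q,.2,True); log()
for n in ("side","top"):
    im=cams.camera(n);b=proj(n,[c[0],c[1],.06])[0].astype(int);x0,y0=b[0]-45,b[1]-45
    o=cv2.resize(im[y0:y0+75,x0:x0+90],None,fx=8,fy=8,interpolation=cv2.INTER_CUBIC)[:,:,::-1].copy()
    t=tip();ax=[t-[0,0,H0],t+[0,0,.014]]
    def dr(P_,col,cl=False):
        qq=((proj(n,np.array(P_))-[x0,y0]+.5)*8-.5).round().astype(int);cv2.polylines(o,[qq.reshape(-1,1,2)],cl,col,1)
    dr(ax,(0,0,255))
    a=np.linspace(0,6.28,30)
    dr([t-[0,0,H0]+.017*np.array([np.cos(k),np.sin(k),0]) for k in a],(255,0,255))
    for i in(1,-1):
        for j in(1,-1): dr(T2(car,[(i*.033+u*.02,j*.033+v*.02,.03) for u,v in((1,1),(-1,1),(-1,-1),(1,-1))]),(255,255,0),True)
    cv2.imwrite(f"pics/ab_{n}.png",o)
E
```

```text
carrier [ 0.4586 -0.3772  0.3294] loss 0.138 ['top', 'side']
 t 51.2 p [ 0.4983 -0.3992  0.0905] F [ 0.1 -0.6 -1.1] gap 0.0248
```

View pics/ab_side.png

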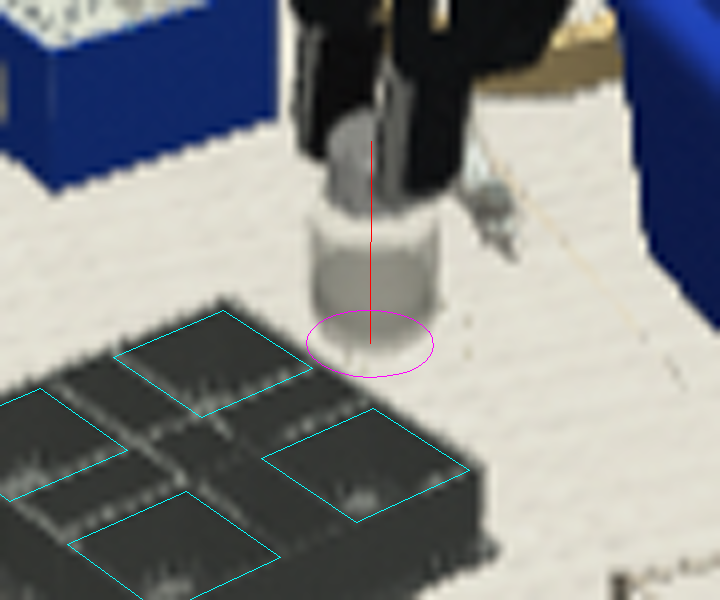

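View pics/ab_top.png

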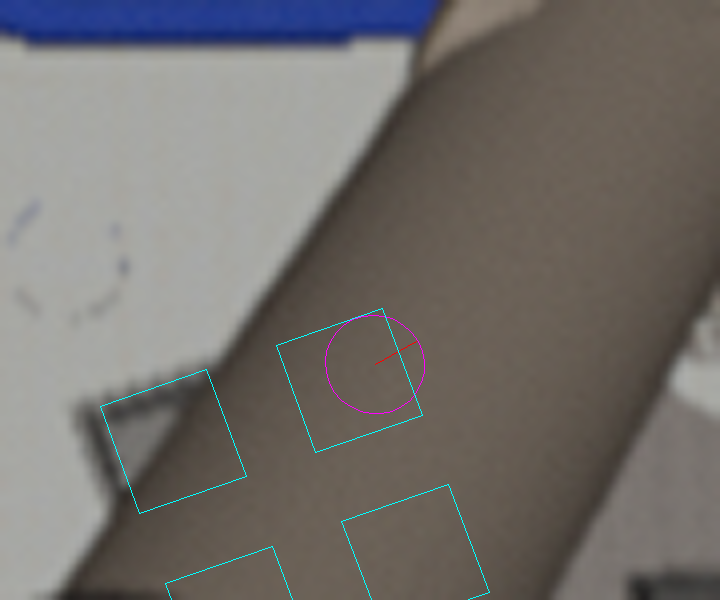

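The bottle hangs upright over the compartment. The side view at crop (372,340) agrees with the prediction, so I'll lower it softly.

```bash
python3 - <<'E'
from h import *
car=np.load("car.npy");car[2]=.322;np.save("car.npy",car)
c=T2(car,[.033,-.033,0])[0];q=qplace(np.load("car.npy"));
M=monitor.sense()['ee_rot']
ok=lower(c,q)
log()
if ok:
    release(q)
    snap("side","s9",(300,240,430,350),6)
E
```

```text
set down tip z 0.051 [0.2 0.8 4. ]
 t 55.3 p [ 0.4976 -0.3991  0.0256] F [0.2 1.1 4.1] gap 0.025
released t 57.1 p [ 0.4963 -0.3983  0.2425] F [-0.6 -1.2 -0.8] gap 0.0379
```

View pics/s9.png

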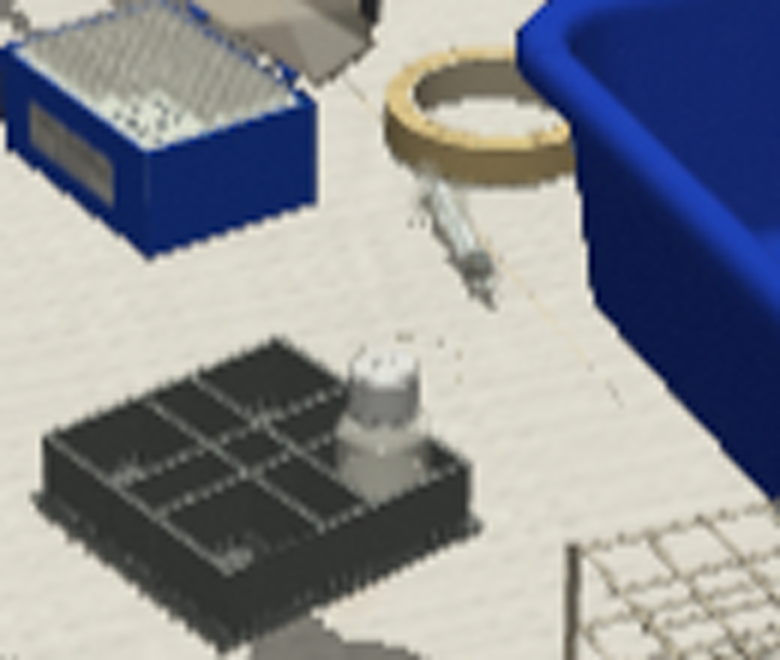

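The first bottle stands upright in its compartment at crop (385,430). Next is the second bottle of the right bin.

```bash
cat >> h.py <<'E'
def cycle(side,y,ix,iy,tag):
    car=np.load("car.npy")
    bot.move_ptp(cmd(binpt(CAB,side,TH,-.08,y,.25),qbot(TT)),qbot(TT))
    if not pick(side,y): return False
    new=carrier_pose(tuple(car))
    snap("side","mid"+tag,(250,150,410,330),4.4)
    if np.hypot(*(new-car)[:2])>.008: print("CARRIER MOVED"); return False
    c,q=goto_carrier(car,ix,iy)
    if not lower(c,q): return False
    release(q); snap("side","pl"+tag,(300,240,430,350),6); snap("top","plt"+tag,(360,200,460,300),7)
    return True
E
python3 - <<'E'
from h import *
print(cycle(-1,.032,1,1,"2"))
E
```

```text
at bottle t 61.0 p [0.5843 0.0973 0.0367] F [-1.   0.4  0.3] gap 0.0461
grip t 61.3 p [0.5845 0.0974 0.0374] F [-0.2  0.5  0.5] gap 0.0253
out t 62.2 p [0.5561 0.0935 0.1219] F [ 0.4 -0.3 -0.6] gap 0.0253
carrier [ 0.4598 -0.3755  0.3418] loss 0.304 ['top', 'side']
set down tip z 0.051 [0.7 1.  4.1]
released t 71.0 p [ 0.4752 -0.3359  0.2425] F [ 0.2  0.6 -0.5] gap 0.0379
True
```

```bash
ls pics
```

```text
ab_side.png
ab_top.png
car_1_side.png
car_1_top.png
car_2_side.png
car_2_top.png
fa.png
fb.png
g0.png
g4.png
gt0.png
gt4.png
mid2.png
ov1.png
ov2.png
pl2.png
plt2.png
s2.png
s3.png
s4.png
s5.png
s6.png
s7.png
s8.png
s9.png
side0.png
sidec.png
sidex.png
t2.png
t3.png
t4.png
t7.png
tilt.png
tiltt.png
top0.png
topc.png
topx.png
touch.png
```

View pics/pl2.png

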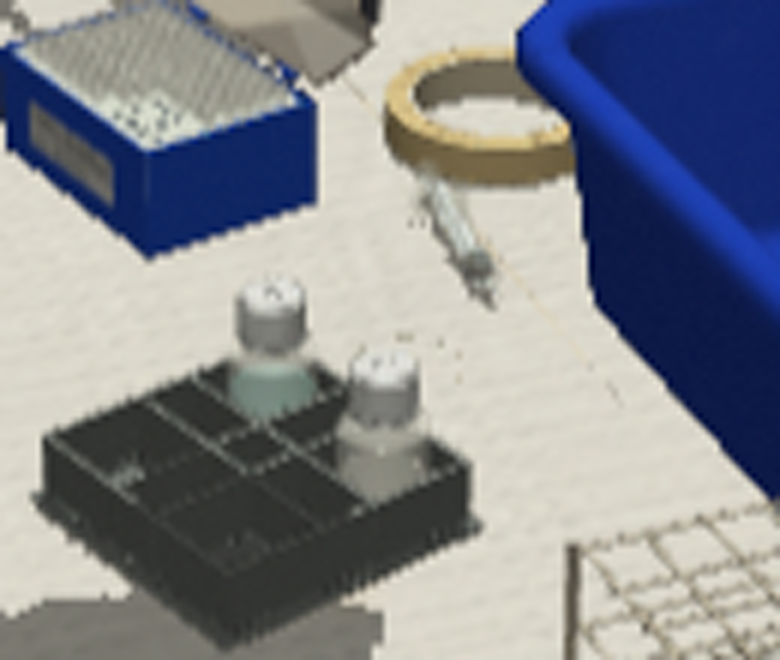

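View pics/mid2.png

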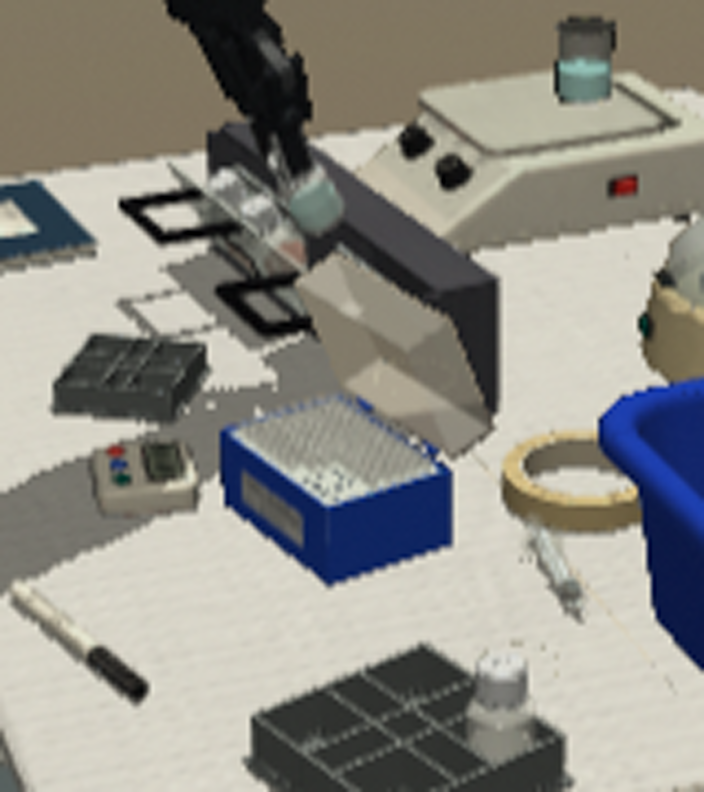

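Two bottles now stand upright, at crop (270,350) and (385,430). The third is the left bin's right bottle.

```bash
python3 - <<'E'
from h import *
r=cycle(1,-.028,-1,1,"3");print(r)
if r: print(cycle(1,.031,-1,-1,"4"))
E
```

```text
at bottle t 75.1 p [0.5696 0.2125 0.0371] F [1.  0.6 0.9] gap 0.046
grip t 75.4 p [0.5697 0.2127 0.0375] F [-0.1  0.5  2.2] gap 0.0252
out t 76.3 p [0.5413 0.2082 0.1219] F [-0.7 -0.1 -0.6] gap 0.0254
carrier [ 0.4582 -0.3788  0.3142] loss 0.111 ['top']
set down tip z 0.051 [0.5 0.8 5.6]
released t 85.6 p [ 0.4125 -0.3571  0.2428] F [ 0.1 -0.2 -0.3] gap 0.0379
True
at bottle t 89.9 p [0.562  0.2709 0.0368] F [ 1.1 -0.7  0.4] gap 0.0463
grip t 90.2 p [0.5622 0.2711 0.0374] F [-0.5  0.3  0.9] gap 0.0251
out t 91.1 p [0.5338 0.2667 0.1219] F [-0.2  0.  -0.5] gap 0.0252
carrier [ 0.4582 -0.3774  0.3178] loss 0.487 ['top', 'side']
set down tip z 0.051 [-0.7 -0.2  5.2]
released t 100.8 p [ 0.4336 -0.4193  0.2425] F [-0.1 -1.2 -0.3] gap 0.0375
True
```

```bash
python3 - <<'E'
from h import *
for side in (-1,1):
    ptp(binpt(CAB,side,.44,-.049,0,.09)+[0,0,.17],qbar())
    s=bar_approach(side,.44)
    if s['finger_gap']<.006: print("missed");break
    bar_swing(side,.44,0.0,6); bar_swing(side,0,-.02,1,.03)
    bar_leave(); bot.move_linear(monitor.sense()['eef_pos']+[-.02,0,.08],vel=.25)
bot.move_ptp([0.3,0.55,0.4],quat(1.0)); log()
snap("side","e1",(260,160,380,240),6.5); snap("top","e2",(150,170,310,260),5)
snap("side","e3",(300,240,430,350),6); snap("top","e4",(360,200,460,300),6)
E
```

```text
at bar t 104.8 p [0.5025 0.0545 0.0272] F [ 0.8 -0.3  0.1] gap 0.0403
gripped t 105.2 p [0.5043 0.0548 0.0274] F [ 4.6  0.8 -0.4] gap 0.0082
swung t 106.7 p [0.5344 0.0585 0.0568] F [-5.3 -0.1  8.6] gap 0.0085
swung t 107.0 p [0.5358 0.0587 0.0575] F [-5.6  0.2  6.4] gap 0.0089
left t 108.2 p [0.5367 0.0587 0.1562] F [-1.   0.4 -0.5] gap 0.0399
at bar t 111.2 p [0.4799 0.2292 0.0272] F [-0.2 -0.1 -0.4] gap 0.04
gripped t 111.6 p [0.4819 0.2295 0.0274] F [ 4.9 -0.4 -1.9] gap 0.0088
swung t 113.1 p [0.5121 0.2332 0.0569] F [-4.9  0.1  8.2] gap 0.009
swung t 113.4 p [0.5135 0.2334 0.0575] F [-6.1  0.3  7.4] gap 0.0091
left t 114.6 p [0.5143 0.2329 0.1562] F [-0.1 -0.1 -0.6] gap 0.0401
 t 116.6 p [0.3019 0.5487 0.3991] F [0.4 0.4 0.3] gap 0.0401
```

View pics/e1.png

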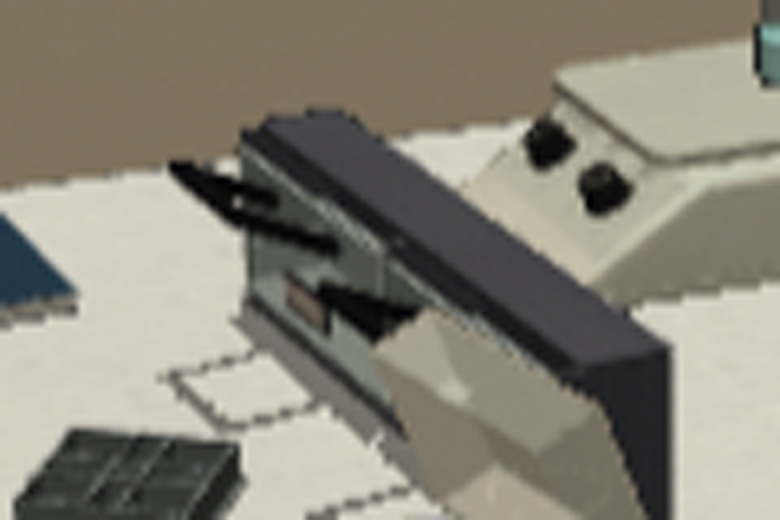

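View pics/e2.png

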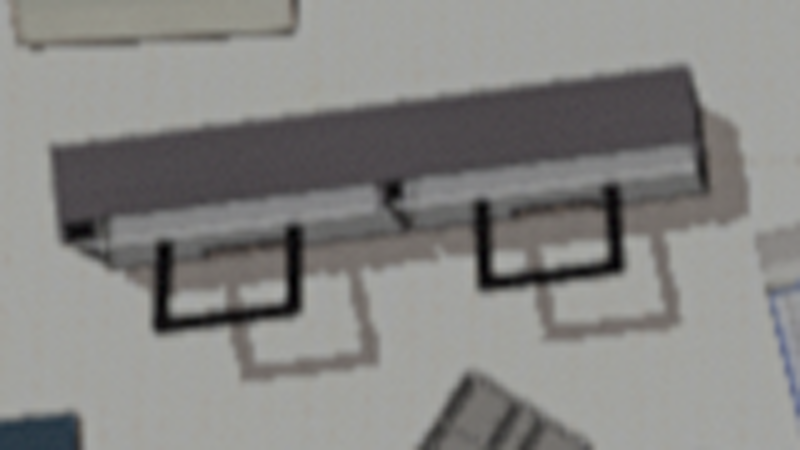

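View pics/e3.png

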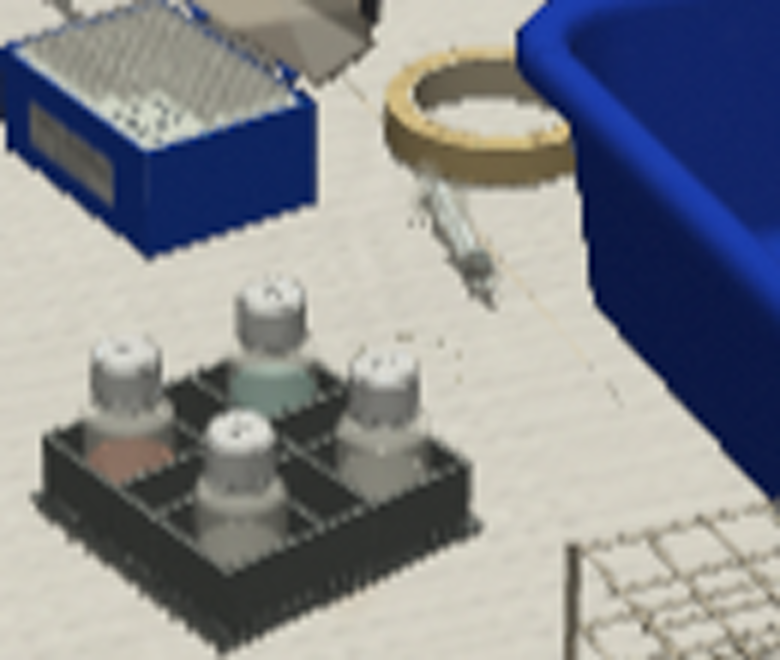

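View pics/e4.png

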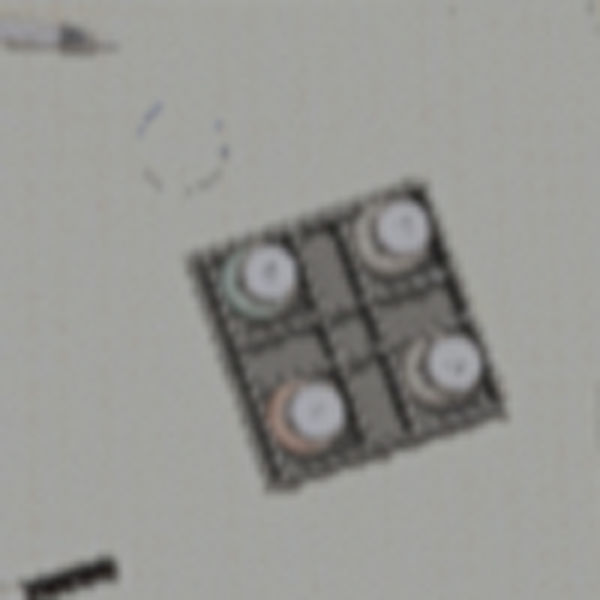

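All four bottles stand upright. In the e2 picture the bars sit a touch lower than at the start, so I'll measure the remaining tilt.

```bash
python3 - <<'E'
from h import *
now=cams.camera("top"); old=cv2.imread("pics/topx.png")[:,:,::-1]
def rows(im):
    g=im.max(2);out=[]
    for s in (1,-1):
        r=[]
        for y in np.arange(-.025,.026,.0025):
            c=proj("top",binpt(CAB,s,0,-.049,y,.09))[0];u=int(round(c[0]));v0=int(round(c[1]))
            w=np.clip(105.-g[v0-5:v0+6,u],0,None);r.append((w*np.arange(v0-5,v0+6)).sum()/w.sum()-c[1])
        out.append(np.mean(r))
    return np.array(out)
print("old",rows(old).round(2),"now",rows(now).round(2))
for th in (.02,.05): print(th,[(proj("top",binpt(CAB,s,th,-.049,0,.09))-proj("top",binpt(CAB,s,0,-.049,0,.09)))[0].round(2) for s in(1,-1)])
E
```

```text
old [-0.16 -0.11] now [0.78 0.83]
0.02 [array([0.16, 0.7 ]), array([0.12, 0.71])]
0.05 [array([0.4 , 1.74]), array([0.3 , 1.75])]
```

About 0.027 rad remains on each bin. That is inside the limit, but "fully shut" is asked, so I'll nudge each bar back gently with closed fingers, watching the force.

```bash
cat > nudge.py <<'E'
from h import *
def rows(im):
    g=im.max(2);out=[]
    for s in (1,-1):
        r=[]
        for y in np.arange(-.025,.026,.0025):
            c=proj("top",binpt(CAB,s,0,-.049,y,.09))[0];u=int(round(c[0]));v0=int(round(c[1]))
            w=np.clip(105.-g[v0-5:v0+6,u],0,None);r.append((w*np.arange(v0-5,v0+6)).sum()/max(w.sum(),1e-6)-c[1])
        out.append(np.mean(r))
    return np.array(out)
if __name__=="__main__":
    fingers.set_gripper(0.)
    for side in (1,-1):
        b=binpt(CAB,side,0,-.049,0,.09); q=qbar()
        s0=b-.032*EX+[0,0,-.012]
        ptp(s0+[0,0,.15],q); lin(s0,q,.15,True); bot.hold(.2); f0=monitor.sense()['force']
        for k in np.arange(1,26):
            lin(s0+.001*k*EX,q,.02,True); d=(monitor.sense()['force']-f0)@EX
            if d<-9: break
        print(side,k,round(float(d),1))
        lin(s0-.01*EX,q,.06,True); lin(s0-.01*EX+[0,0,.15],q,.25,True)
    bot.move_ptp([0.3,0.55,0.4],quat(1.0)); log()
    print(rows(cams.camera("top")).round(2))
E
python3 nudge.py
```

```text
1 20 -12.5
-1 20 -11.1
 t 137.1 p [0.3014 0.5491 0.3994] F [ 0.4 -0.7 -0.1] gap 0.0
[-0.16 -0.11]
```

The bars are back at exactly their starting rows (-0.16 and -0.11 px). One last look at the bystanders and the carrier before handing in.

```bash
python3 - <<'E'
from h import *
n=snap("top","fin",(140,160,460,310),2.5); snap("side","fins",(220,160,420,340),4)
for q,h in (("timer",0),("syringe",0)):
    print(q,[(round(d["confidence"],2),unproj("top",d["at"][1]*640,d["at"][0]*480,h).round(3)) for d in cams.place_of("top",q)[:2]])
o=cv2.imread("pics/topx.png")[:,:,::-1]
d=np.abs(o.astype(int)-n).max(2)
print("changed px timer box",(d[255:290,280:315]>40).sum(),"syringe box",(d[196:214,345:382]>40).sum())
E
```

```text
timer [(0.97, array([ 0.406, -0.043,  0.   ]))]
syringe [(0.55, array([ 0.607, -0.221,  0.   ]))]
changed px timer box 0 syringe box 0
```

View pics/fins.png

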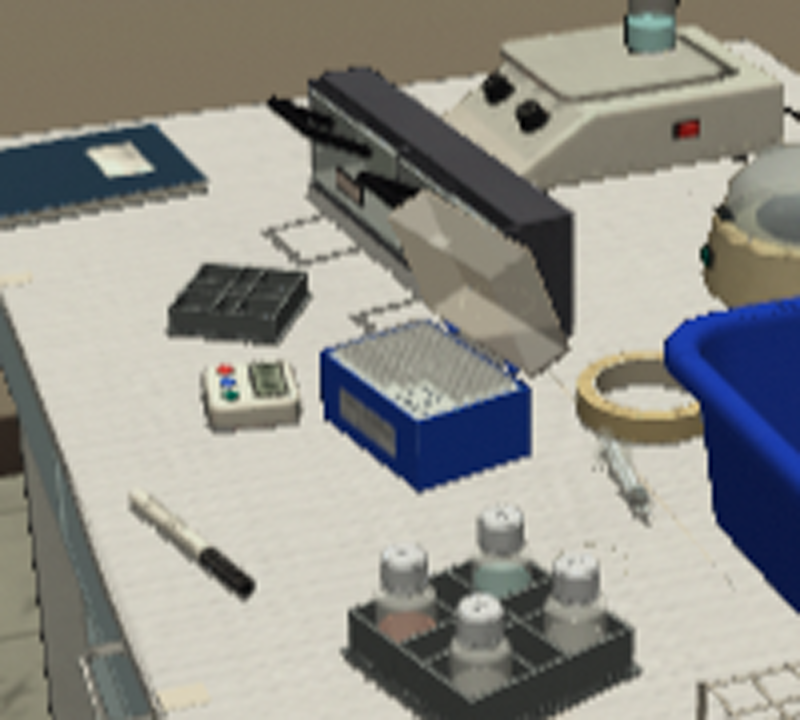

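The final picture shows four upright bottles, at crop (403,590), (500,550), (480,645) and (575,600). Both bins are shut, and the timer and syringe have not moved.

```bash
python3 -c "
from h import *
bot.job_done(); print('done')"
```

```text
the job is handed in; nothing more can be done
done
```

I handed the job in at about 137 s. All four bottles stand upright in the largest grey carrier, one to a compartment, and both bins are shut. No verdict was reported.

- **Opening the bins:** I led each bar to about 0.44 rad. The first pinch missed because the real fingertips end about 26 mm short of the reported TCP. I confirmed that in the side view and with a gentle touch on the bench (18 N), then corrected for it.
- **Moving the bottles:** I lifted each by its cap, using a 22 N grip setting. Each touched down at the same height, within 6 N. The carrier had been knocked aside before the first placing, so I measured its position again.
- **Carrier checks:** The repeat carrier measurements between placings were noisier because bottles hid parts of it, but they agreed within about 2–3 mm.
- **Closing the bins:** After I led the bars shut, a check showed about 0.027 rad left on both. I nudged them closed with up to 12.5 N, and the bars then measured exactly where they began in the top picture.
- **Last checks:** The final pictures show the four bottles upright and the carrier flat. The image around the timer and syringe had not changed, and the robot was clear of everything.

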